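# Pack the brake pads in the transport case

### The arm

A 7-joint arm with a two-finger parallel gripper is mounted at the origin on the work surface. World frame = base frame: x ahead of the robot, y to its left, z up, the work surface at z = 0. Lengths are in m, angles in rad, forces in N, time in s.
With the tool pointing down it reaches from about 0.375 to 0.925 m from the base axis. Payload 3.1 kg.
Tool frame: the origin (TCP) lies on the centre line of the jaws, within the pads' length; the fingertips stand 17 mm ahead of it and the grasp point (between the pads) lies 2 mm behind it (arm.tip_extent is the distance from the TCP to the fingertips, in m); z points along the fingers, y is the direction in which the jaws open and shut (so a half turn about z gives the same grasp; the last joint's range is limited). The gripper opens to 85 mm and grips with 20 to 120 N. Pads are 22 mm wide; open, the fingers measure 114 mm over their backs; the gripper's body (76 mm by 85 mm) begins 54 mm behind the grasp point. The pads swing forward as they close: fully open they stand 13 mm farther back than shut.
Start: joints at [1.148, 0.383, 0.044, 1.598, -0.018, 1.161, -0.05], TCP at [0.207, -0.616, 0.248] pointing down, gripper open.
Joint ranges: [-2.61, 2.61], [-0.41, 2.15], [-1.48, 1.57], [0, 2.5], [-1.57, 4.71], [0.05, 1.97], [-2.85, 2.85]. Speed limits (rad/s): [2.79, 2.79, 3.14, 3.14, 3.14, 3.14, 3.14].

### API

Orientations are given as a unit quaternion [x, y, z, w].
In Python, from workcell import state, imaging, arm gives the robot as it stands. The module is installed in compiled form; this text tells all that it offers.
- The arm moves only by the tool jog_arm, never from a script. Its argument "rows" is one flat list of numbers, 5 for each row, row after row: the shift along the world's x, y, z in mm, then the turn about the world's z in rad, then the gripper's target within -1 to 1 (fully open at 1, half-way at 0, shut at -1). A call has 1 to 5 rows; each row shifts and turns the commanded pose from where the row before left it; what a row does not reach is not made up. A row lasts 1/10 s, in which the tool goes at most 50 mm and 8.59 degrees, less where a joint would pass 70% of its speed; a pose out of reach is approached as far as the arm can. A call with a gripper value outside its range is refused whole. The fingers move at their own pace and stop on an object; the grip force is fixed at half the most. Time passes only in rows, so rows that do not move let the fingers close. It gives the time, the measured TCP pose, the force and the opening at its end, in the units of the state.
- state(): the state, without advancing time (a new reading comes with each control period).
- imaging.snapshot(name): name is "side" or "top" or "wrist"; returns a dict with "frame" (384x512x3 uint8, red, green, blue), "camera_matrix" (3x3 intrinsics, pixels), "R" (3x3) and "t" (3): a world point X has camera coordinates R X + t. Camera axes: x right, y down, z forward; pixel columns grow to the right and rows downward; lengths in m; the calibration is good to about 2 mm. A picture is of the moment at which its call begins. There is no depth.
- arm.hand_in(): hands the job in, once; it reports no verdict.
The state is a dict: "time_s": time; "joint_pos": joint angles; "joint_velocities": joint speeds; "joint_efforts": joint torques, N m; "tcp_pos": TCP position; "eef_rot": TCP orientation; "contact_force": force on the tool from outside, world axes, zero at the start; "moment": the same for the moment, N m; "gripper_width": finger opening in m.
Only numpy, scipy, OpenCV 4.12 (cv2) and the standard library are available. Lean on these libraries where they do the work, as an engineer would, in place of code of your own. Each camera call takes 0.05 s, during which the arm holds its last target.

### The job

Stand every brake pad that is on the bench upright on its long edge in the trough of the grey case, one behind the other like books, square across the trough, either face forward. Then slide the end stop up so that the row is snug, with no gaps, against the end wall, and after that swing the hold-down frame over the pads and press it down until its catch clicks and holds it shut. Leave the other things on the bench where they are.

Things in the scene. Friction and masses are not known exactly. Their poses are not given: they have to be found in the camera images.
- case: grey case bolted to the bench; origin on the bench, mid trough. Own y: along the trough towards its end wall; own x: away from the robot. Trough floor 8 mm above the bench; trough 104 mm wide between low side rails (x = -52, +52 mm, 12 mm high above the slick floor), from the end wall to the sliding stop. Two hinge posts at x = +81 mm; a catch post, 48 mm high, at x = -87 to -99, y = +50 to +100 mm
- wall_face (a point): on the inner face of the case's fixed end wall, at trough floor level, midway between the rails; axes as the case's, so the trough lies at its -y. The wall rises 38 mm above the floor, 12 mm thick
- stop_face (a point): on the end stop's face that looks to the end wall, at trough floor level, midway between the rails; axes as the case's. The stop is an aluminium upright 98 mm wide, 12 mm thick, 35 mm high above the floor; behind it (-y) a flat foot, 6 mm high, ends 57 mm from the face, with two small gussets 30 mm either side of the middle
- end_stop (a joint): how far the end stop has been slid towards the end wall, m: 0 fully back (275 mm clear between stop and wall), at most 0.24; it stays where it is left (friction about 2 N, plus that of the pads it pushes)
- hold_frame (a joint): angle of the hold-down frame, rad: 0 shut (level over the row of pads, held by the catch), 1.55 to 1.75 standing open (its top then 208 mm above the bench), at most 1.85. A light spring lifts it again (to about 0.9 or more) unless the catch has it; swinging it takes 1 to 3 N at the front bar. In the last 0.08 rad it meets the spring catch, needs about 10 N there, and clicks home at 0
- frame_hinge (a point): on the frame's hinge axis, 50 mm above the bench, in the middle of the frame's width; the axis runs along the case's y; open, the frame stands up on the far side (x = +81 mm of the case) and swings over the pads towards the robot
- frame_bar (a point): centre of the upper face (shut) of the frame's front bar, the place to push: 147 mm from the hinge axis, 3 mm off the frame's mid plane. The frame is an open grid of flat steel bars, 6 mm thick, 118 mm wide along the hinge; front bar 18 mm wide; underside 47 mm above the bench when shut. Own z: upper normal (open: looks to the far side); own -x: from hinge to front bar
- pad1: a brake pad standing on its long edge on a 3 mm grey mat: 92 mm long (own x), 26 mm thick (own y: an 8 mm steel back plate on the -y side, an 18 mm black lining, 76 mm long, on the +y side), 36 mm high, 0.2 to 0.33 kg; origin at the centre of its underside. All the pads are alike
- pad2: a brake pad standing on its long edge on a 3 mm grey mat: 92 mm long (own x), 26 mm thick (own y: an 8 mm steel back plate on the -y side, an 18 mm black lining, 76 mm long, on the +y side), 36 mm high, 0.2 to 0.33 kg; origin at the centre of its underside. All the pads are alike
- pad3: a brake pad standing on its long edge on a 3 mm grey mat: 92 mm long (own x), 26 mm thick (own y: an 8 mm steel back plate on the -y side, an 18 mm black lining, 76 mm long, on the +y side), 36 mm high, 0.2 to 0.33 kg; origin at the centre of its underside. All the pads are alike
- pad4: a brake pad standing on its long edge on a 3 mm grey mat: 92 mm long (own x), 26 mm thick (own y: an 8 mm steel back plate on the -y side, an 18 mm black lining, 76 mm long, on the +y side), 36 mm high, 0.2 to 0.33 kg; origin at the centre of its underside. All the pads are alike. It may be absent
- pad5: a brake pad standing on its long edge on a 3 mm grey mat: 92 mm long (own x), 26 mm thick (own y: an 8 mm steel back plate on the -y side, an 18 mm black lining, 76 mm long, on the +y side), 36 mm high, 0.2 to 0.33 kg; origin at the centre of its underside. All the pads are alike. It may be absent
- socket: small steel socket, 22 mm across, 36 mm high, among the pads; not part of the job
- socket_big: larger steel socket, 30 mm across, 40 mm high, among the pads; not part of the job
- spray_can: upright spray can 56 mm across, 160 mm high; not part of the job
- oil_filter: oil filter standing upright, 76 mm across, 88 mm high; not part of the job
- grease_jar: jar 60 mm across, 65 mm high; not part of the job
- wrench: wrench lying on the bench, 190 mm long; not part of the job
- screwdriver: screwdriver lying on the bench, 180 mm long; not part of the job
Not all that is in view belongs to the job. Leave any red or yellow look-alike of the pad2 alone. What is shaped like the pad3 but yellow is not meant.

How it is judged:
On the way, in this order (a step that is already met when the one before it is completed fails the run):
1. all the pads stand in the trough in one snug row between end wall and end stop, with the frame still open (angle between each of pad1, pad2, pad3, pad4, pad5's own z axis and vertical below 0.1 rad and angle between the x axis of each of pad1, pad2, pad3, pad4, pad5 and the x axis of case, either way round below 0.1 rad and x of pad1 in the frame of wall_face between -0.012 and 0.012 m and z of each of pad1, pad2, pad3, pad4, pad5 in the frame of wall_face below 0.006 m and y of each of pad1, pad2, pad3, pad4, pad5 in the frame of wall_face below -0.006 m and y of each of pad1, pad2, pad3, pad4, pad5 in the frame of stop_face above 0.006 m and x of pad2 in the frame of wall_face between -0.012 and 0.012 m and x of pad3 in the frame of wall_face between -0.012 and 0.012 m and x of pad4 in the frame of wall_face between -0.012 and 0.012 m and x of pad5 in the frame of wall_face between -0.012 and 0.012 m and y of stop_face in the frame of wall_face above -0.137 m and (y of stop_face in the frame of wall_face above -0.111 m or y of pad4 in the frame of wall_face above -0.14 m) and (y of stop_face in the frame of wall_face above -0.111 m or y of pad5 in the frame of wall_face above -0.14 m) and value of joint hold_frame above 0.3 rad), for 0.2 s.
2. the hold-down frame is shut and the row is still snug (angle between each of pad1, pad2, pad3, pad4, pad5's own z axis and vertical below 0.1 rad and angle between the x axis of each of pad1, pad2, pad3, pad4, pad5 and the x axis of case, either way round below 0.1 rad and x of pad1 in the frame of wall_face between -0.012 and 0.012 m and z of each of pad1, pad2, pad3, pad4, pad5 in the frame of wall_face below 0.006 m and y of each of pad1, pad2, pad3, pad4, pad5 in the frame of wall_face below -0.006 m and y of each of pad1, pad2, pad3, pad4, pad5 in the frame of stop_face above 0.006 m and x of pad2 in the frame of wall_face between -0.012 and 0.012 m and x of pad3 in the frame of wall_face between -0.012 and 0.012 m and x of pad4 in the frame of wall_face between -0.012 and 0.012 m and x of pad5 in the frame of wall_face between -0.012 and 0.012 m and y of stop_face in the frame of wall_face above -0.137 m and (y of stop_face in the frame of wall_face above -0.111 m or y of pad4 in the frame of wall_face above -0.14 m) and (y of stop_face in the frame of wall_face above -0.111 m or y of pad5 in the frame of wall_face above -0.14 m) and value of joint hold_frame below 0.025 rad), for 0.3 s.
At the end, for the whole second after the job is handed in: every pad stands upright and square (0.10 rad) on the trough floor, within 12 mm of its centre line, in one gapless row (all gaps together under 7 mm) from end wall to end stop; the frame is caught shut (under 0.025 rad); all at rest (all of step 2 and linear speed of each of pad1, pad2, pad3, pad4, pad5 below 0.02 m/s); the robot touches nothing.
It fails at once if one of the other things on the bench is moved more than 60 mm (distance of any of socket, socket_big, spray_can, oil_filter, grease_jar, wrench, screwdriver from where it was at the start of the episode above 0.06 m).
Of pad4, pad5 only 1 to 2 are there at a start; the rules pass over those that are not, and their reading is None.
At some moment in a run one of pad1, pad2, pad3, pad4, pad5 may be knocked a few centimetres aside while the robot is not near it.
It also fails if it takes over 200 s, if anything falls off the work surface, if the arm or the gripper's body presses on something with over 40 N, if the wrist force passes 120 N, or if a joint passes its speed limit or range.

## Working session

There is one attempt and no reset: what is moved stays moved. The work goes in short steps, Python scripts to look and compute and a tool call to move; the robot and the scene stay as the last step left them, time stands still between calls to the robot, and variables do not carry over. Pictures are saved under pics/ and viewed, and the job is handed in when it is done.

Besides the shell and the picture viewer there is one more tool, called after "Request:" as a command line: name --argument value ..., lists and objects as JSON in quotes. jog_arm: Moves the arm, as the interface text tells. Its arguments: {"type":"object","properties":{"rows":{"type":"array","items":{"type":"number"}}},"required":["rows"]}

```bash
mkdir -p pics; cat > h.py <<'E'
import numpy as np, cv2
from workcell import state, imaging, arm
def snap(n,f):
    s=imaging.snapshot(n); cv2.imwrite('pics/'+f+'.png',cv2.cvtColor(s['frame'],cv2.COLOR_RGB2BGR)); 
    np.savez('pics/'+f+'.npz',**s); return s
def ray(s,u,v,z):
    K=np.array(s['camera_matrix']);R=np.array(s['R']);t=np.array(s['t'])
    d=R.T@np.linalg.solve(K,[u,v,1.]); c=-R.T@t
    return c+d*(z-c[2])/d[2]
def proj(s,X):
    p=np.array(s['camera_matrix'])@(np.array(s['R'])@np.array(X)+np.array(s['t'])); return p[:2]/p[2]
E
python3 - <<'E'
from h import *
for n in ['top','side','wrist']:
    s=snap(n,n+'0'); print(n,s['camera_matrix'],-np.array(s['R']).T@s['t'])
print(state())
E
```

```text
top [[393.43023162   0.         249.64365016]
 [  0.         393.43023162 192.65590016]
 [  0.           0.           1.        ]] [0.42749851 0.08192372 1.29299993]
side [[360.0739107    0.         259.06059592]
 [  0.         360.0739107  194.38899659]
 [  0.           0.           1.        ]] [0.06578858 0.64491527 0.59293772]
wrist [[336.03958208   0.         256.32449901]
 [  0.         336.03958208 192.4376389 ]
 [  0.           0.           1.        ]] [ 0.27488263 -0.59284673  0.37315792]
{'time_s': 0.15, 'joint_pos': array([ 1.14821557,  0.3836734 ,  0.04386256,  1.59918875, -0.01790395,
        1.16122959, -0.04990014]), 'joint_velocities': array([ 0.00226301, -0.00119243,  0.00060617, -0.00426803,  0.00037043,
        0.00190297,  0.00011802]), 'joint_efforts': array([ 2.22206916e-03, -4.34048903e+01,  1.02693446e+00, -2.49978733e+01,
        1.06116579e-02,  7.30574757e-03, -5.72494628e-06]), 'tcp_pos': array([ 0.20718652, -0.61535523,  0.24717051]), 'eef_rot': array([ 9.86838409e-01,  1.61706048e-01, -2.25127210e-04, -1.02883469e-03]), 'contact_force': array([ 0.26773302, -0.57766902, -0.09759697]), 'moment': array([-0.01663241, -0.00882739, -0.01564924]), 'gripper_width': 0.08542284189469118}
```

View pics/top0.png

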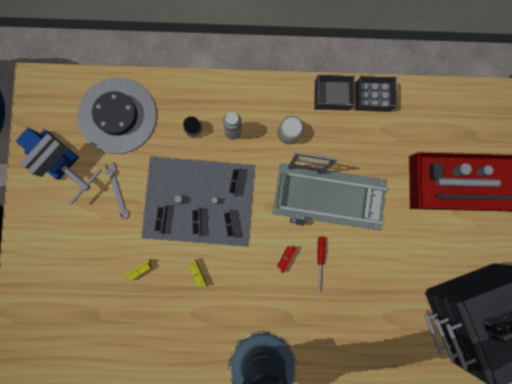

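View pics/side0.png

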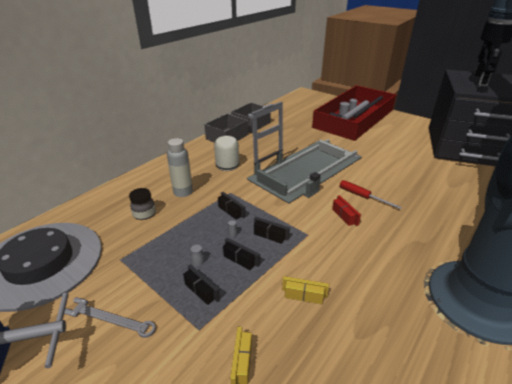

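View pics/wrist0.png

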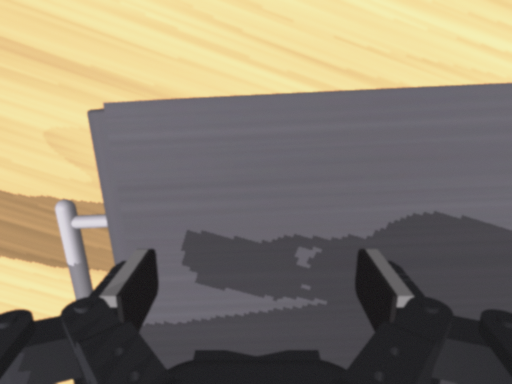

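```bash
python3 - <<'E'
import cv2
a=cv2.imread('pics/top0.png')
cv2.imwrite('pics/top0a.png',cv2.resize(a[150:250,135:260],None,fx=6,fy=6,interpolation=cv2.INTER_CUBIC))
cv2.imwrite('pics/top0b.png',cv2.resize(a[145:240,265:395],None,fx=6,fy=6,interpolation=cv2.INTER_CUBIC))
b=cv2.imread('pics/side0.png')
cv2.imwrite('pics/side0a.png',cv2.resize(b[90:330,110:370],None,fx=2.4,fy=2.4,interpolation=cv2.INTER_CUBIC))
E
```

```text
(no output)
```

View pics/top0a.png

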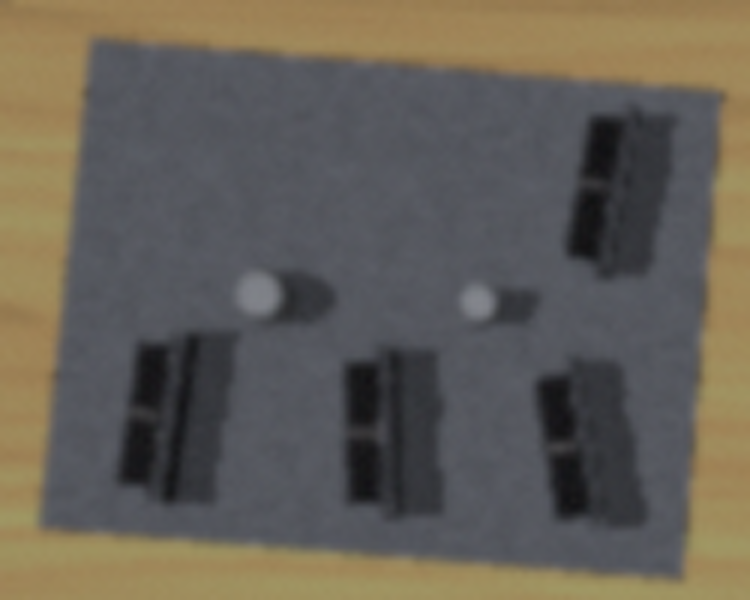

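View pics/top0b.png

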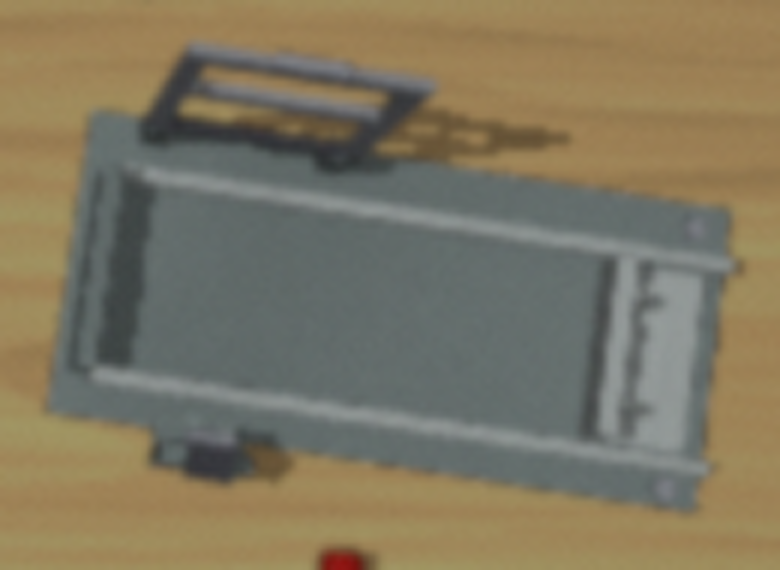

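View pics/side0a.png

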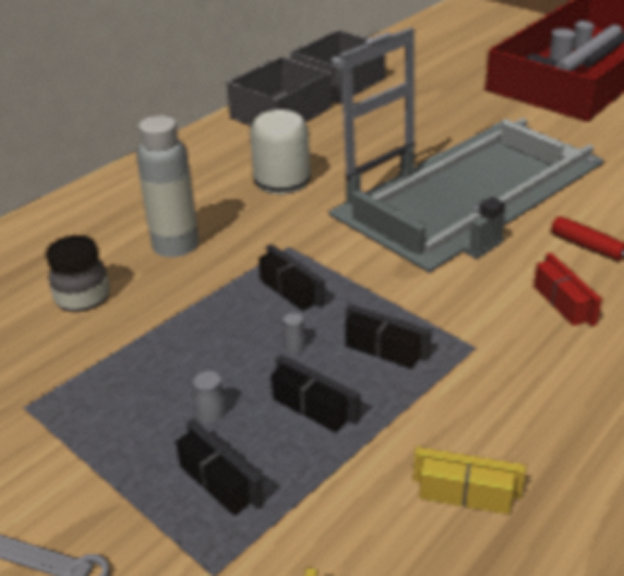

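```bash
python3 - <<'E'
from h import *
s=np.load('pics/top0.npz')
A=lambda x,y,z:np.round(ray(s,135+x/6,150+y/6,z)[:2],3)
B=lambda x,y,z:np.round(ray(s,265+x/6,145+y/6,z)[:2],3)
for n,a,b in [('A',(150,342),(133,487)),('B',(361,362),(363,502)),('C',(552,376),(571,518)),('D',(606,117),(585,257))]:
    p,q=A(*a,.039),A(*b,.039); print(n,(p+q)/2,np.degrees(np.arctan2(*(p-q)[::-1])))
print('sock',A(257,293,.043),A(477,300,.039))
print('mat',[A(*p,.003) for p in[(92,38),(722,92),(683,578),(40,527)]])
print('base corners',[B(*p,.004) for p in[(95,112),(730,208),(690,508),(50,410)]])
print('rails',[B(*p,.02) for p in[(135,173),(735,265),(95,374),(705,467)]])
print('stop top',[B(*p,.043) for p in[(617,255),(590,440)]],'wall',[B(*p,.046) for p in[(120,172),(95,365)]])
print('post',B(210,440,.048),'frame',B(190,48,.208),B(435,85,.208))
print('can',ray(s,232,117,.16),'filter',ray(s,291,125,.088),'jar',ray(s,193,125,.065))
E
```

```text
A [0.4565 0.339 ] -4.455602833326319
B [0.45  0.223] 3.094058058917114
C [0.444 0.117] 9.211026540816665
D [0.583  0.1025] -6.753574035530993
sock [0.522 0.28 ] [0.521 0.164]
mat [array([0.663, 0.382]), array([0.642, 0.035]), array([0.375, 0.051]), array([0.396, 0.398])]
base corners [array([ 0.649, -0.05 ]), array([ 0.604, -0.404]), array([ 0.438, -0.38 ]), array([ 0.484, -0.027])]
rails [array([ 0.614, -0.071]), array([ 0.571, -0.4  ]), array([ 0.503, -0.05 ]), array([ 0.46 , -0.382])]
stop top [array([ 0.572, -0.328]), array([ 0.473, -0.312])] wall [array([ 0.61 , -0.059]), array([ 0.506, -0.047])]
post [ 0.468 -0.109] frame [ 0.646 -0.073] [ 0.631 -0.188]
can [0.75793123 0.11194896 0.16      ] filter [ 0.75843504 -0.07164091  0.088     ] jar [0.75618508 0.23755066 0.065     ]
```

Request:
jog_arm --rows '[16, 20, 20, 0.149, 1, 16, 20, 20, 0.149, 1, 16, 20, 20, 0.149, 1, 16, 20, 20, 0.149, 1, 16, 20, 20, 0.149, 1]'

```text
time_s: 0.65
tcp_pos: [0.2878, -0.5149, 0.3486]
eef_rot: [0.859, 0.512, -0.0, -0.0]
contact_force: [-0.3, 0.0, 0.5]
gripper_width: 0.085
```

Request:
jog_arm --rows '[16, 20, 0, 0.149, 1, 16, 20, 0, 0.149, 1, 16, 20, 0, 0.149, 1, 16, 20, 0, 0.149, 1, 16, 20, 0, 0.149, 1]'

```text
time_s: 1.15
tcp_pos: [0.3677, -0.415, 0.3479]
eef_rot: [0.613, 0.79, 0.0, -0.0]
contact_force: [-0.2, -0.3, -0.4]
gripper_width: 0.0857
```

Request:
jog_arm --rows '[16, 20, 0, 0.149, 1, 16, 20, 0, 0.149, 1, 16, 20, 0, 0.149, 1, 16, 20, 0, 0.149, 1, 16, 20, 0, 0.149, 1]'

```text
time_s: 1.65
tcp_pos: [0.4477, -0.315, 0.3479]
eef_rot: [0.284, 0.959, 0.0, -0.0]
contact_force: [0.4, -0.3, -0.0]
gripper_width: 0.0855
```

```bash
cat >> h.py <<'E'
def st():
    s=state(); q=s['eef_rot']; 
    print('t',round(s['time_s'],2),'tcp',np.round(s['tcp_pos']*1000,1),'yaw',round(2*np.arctan2(q[1],q[0]),4),'j',np.round(s['joint_pos'],2),'F',np.round(s['contact_force'],1),'w',round(s['gripper_width']*1000,1)); return s
E
python3 -c "
from h import *
st()"
```

```text
t 1.65 tcp [ 447.7 -315.   347.9] yaw 2.5658 j [ 0.92  0.14 -0.42  1.7   0.06  1.31  1.48] F [ 0.4 -0.3 -0. ] w 85.5
```

Request:
jog_arm --rows '[30, 24, 10, 0.148, 1, 30, 24, 10, 0.148, 1, 30, 24, 10, 0.148, 1, 30, 24, 10, 0, 1, 30, 24, 0, 0, 1]'

```text
time_s: 2.15
tcp_pos: [0.599, -0.1953, 0.3898]
eef_rot: [0.069, 0.998, -0.0, 0.001]
contact_force: [0.2, -1.0, 0.3]
gripper_width: 0.0853
```

```bash
python3 - <<'E'
from h import *
st(); s=snap('wrist','w1'); print(-s['R'].T@s['t'],s['R'][2])
E
```

```text
t 2.15 tcp [ 599.  -195.3  389.8] yaw 3.0032 j [ 0.69  0.31 -0.56  1.44  0.17  1.43  1.56] F [ 0.2 -1.   0.3] w 85.3
[ 0.52709279 -0.18555589  0.51583102] [ 0.28201159 -0.03951304 -0.95859699]
```

View pics/w1.png

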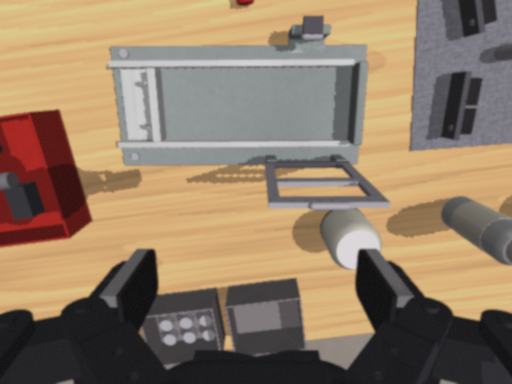

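```bash
python3 - <<'E'
import cv2
a=cv2.imread('pics/w1.png')
cv2.imwrite('pics/w1a.png',cv2.resize(a[10:220,100:390],None,fx=2.7,fy=2.7,interpolation=cv2.INTER_CUBIC))
E
```

```text
(no output)
```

View pics/w1a.png

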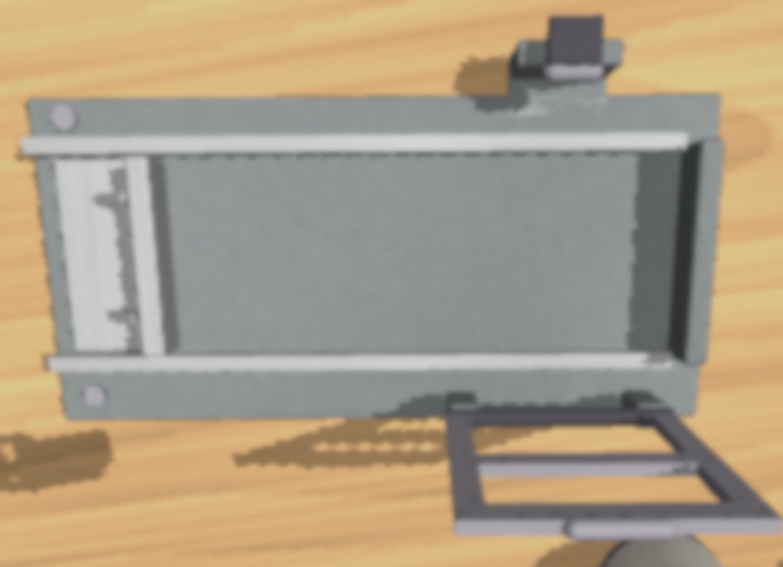

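```bash
cat > g.py <<'E'
from h import *
s=np.load('pics/w1.npz')
B=lambda x,y,z:ray(s,100+(x+.5)/2.7-.5,10+(y+.5)/2.7-.5,z)[:2]
n1,n2=B(40,153,.02),B(685,151,.02)
f1,f2=B(55,356,.02),B(660,353,.02)
for p,q in[(n1,n2),(f1,f2)]: d=q-p; print('yaw',np.arctan2(-d[0],d[1]),p,q)
w1,w2=B(697,145,.046),B(687,360,.046); print('walltop',w1,w2)
b1,b2=B(683,158,.008),B(671,350,.008); print('wallbase',b1,b2)
t1,t2=B(150,160,.043),B(164,350,.043); print('stoptop',t1,t2)
yaw=-0.135
ex=np.array([np.cos(yaw),np.sin(yaw)]);ey=np.array([-ex[1],ex[0]])
for n,p in dict(n1=n1,n2=n2,f1=f1,f2=f2,w1=w1,w2=w2,b1=b1,b2=b2,t1=t1,t2=t2,bar1=B(455,533,.208),bar2=B(775,530,.208),post=B(575,35,.048)).items(): print(n,np.round([p@ex,p@ey],4))
E
python3 g.py
```

```text
yaw -0.13379702164426838 [ 0.46573001 -0.37581554] [ 0.50985633 -0.04798542]
yaw -0.13160072414305 [ 0.56814765 -0.39425123] [ 0.61144698 -0.06713243]
walltop [ 0.50881926 -0.04928798] [ 0.61254074 -0.05972921]
wallbase [ 0.51275615 -0.04588706] [ 0.61265361 -0.05808695]
stoptop [ 0.47906588 -0.31437278] [ 0.5709188  -0.32768888]
n1 [ 0.5121 -0.3097]
n2 [0.5117 0.0211]
f1 [ 0.616  -0.3142]
f2 [0.6149 0.0158]
w1 [0.5108 0.0196]
w2 [0.615  0.0233]
b1 [0.5143 0.0235]
b2 [0.6149 0.0249]
t1 [ 0.517 -0.247]
t2 [ 0.6098 -0.2479]
bar1 [ 0.6535 -0.1018]
bar2 [0.6526 0.0127]
post [ 0.4627 -0.042 ]
```

Request:
jog_arm --rows '[0, 45, 0, 0.017, 1, -4, 49, 0, 0, 1, -4, 49, 0, 0, 1, -4, 49, 0, 0, 1, -4, 49, -40, 0, 1]'

```text
time_s: 2.7
tcp_pos: [0.5842, 0.0392, 0.3612]
eef_rot: [0.059, 0.998, 0.001, 0.005]
contact_force: [1.0, 1.2, -0.0]
gripper_width: 0.0855
```

Request:
jog_arm --rows '[0, 30, -40, 0, 1, 0, 22, -40, 0, 1, 0, 0, -40, 0, 1, 0, 0, -30, 0, 1, 0, 0, 0, 0, 1]'

```text
time_s: 3.2
tcp_pos: [0.5778, 0.0853, 0.2009]
eef_rot: [0.06, 0.998, -0.001, -0.006]
contact_force: [-0.7, -1.2, -0.9]
gripper_width: 0.0854
```

```bash
python3 - <<'E'
from h import *
st(); s=snap('wrist','w2'); snap('top','top2')
E
```

```text
t 3.2 tcp [577.8  85.3 200.9] yaw 3.0215 j [ 0.34  0.4  -0.67  1.77  0.27  1.08  1.02] F [-0.7 -1.2 -0.9] w 85.4
```

View pics/w2.png

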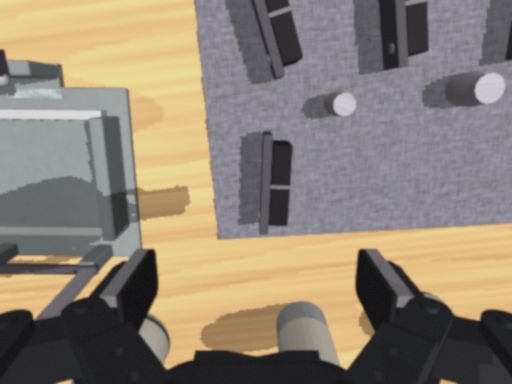

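```bash
cat >> h.py <<'E'
def pad(s,p,q,off=9,z=.039):
    # p,q: ends of back plate top centre line pixels (p = robot side); off: mm from plate centre to pad centre along own y
    P,Q=ray(s,*p,z)[:2],ray(s,*q,z)[:2]; d=Q-P; yaw=np.arctan2(d[1],d[0]); 
    c=(P+Q)/2+off/1000*np.array([-np.sin(yaw),np.cos(yaw)]); print('len',round(np.hypot(*d)*1000,1),'c',np.round(c*1000,1),'yaw',round(yaw,3)); return c,yaw
E
python3 - <<'E'
from h import *
s=np.load('pics/w2.npz')
pad(s,(267.5,132),(265,233))
pad(s,(259,-10),(277,76))
a=cv2.imread('pics/w2.png')
cv2.imwrite('pics/w2a.png',cv2.resize(a[0:250,190:512],None,fx=2.4,fy=2.4,interpolation=cv2.INTER_CUBIC))
E
```

```text
len 92.4 c [583.3 101.8] yaw -0.134
len 63.9 c [459.7 116.9] yaw 0.115
```

View pics/w2a.png

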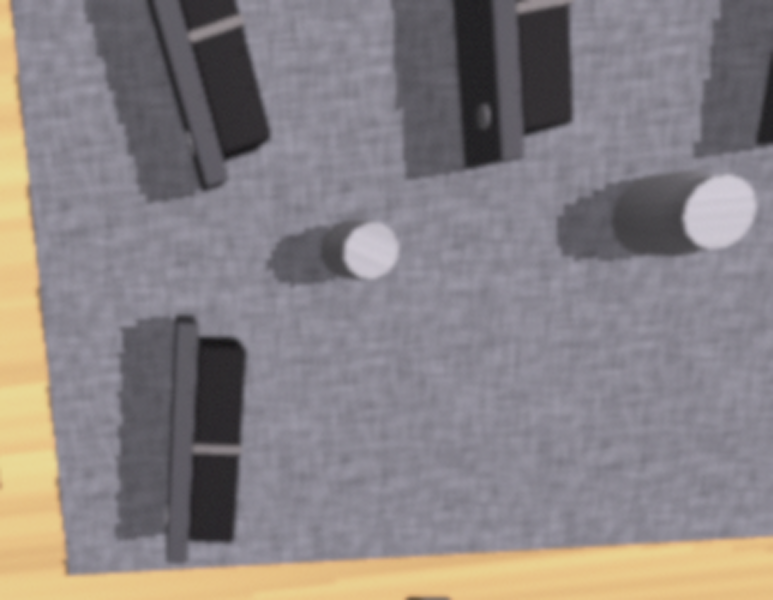

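Request:
jog_arm --rows '[5.5, 16, -30, -0.013, 1, 0, 0, -40, 0, 1, 0, 0, -30, 0, 1, 0, 0, 0, 0, 1]'

```text
time_s: 3.7
tcp_pos: [0.5862, 0.1014, 0.1047]
eef_rot: [0.067, 0.998, -0.001, -0.002]
contact_force: [-0.2, 0.3, -0.8]
gripper_width: 0.0854
```

```bash
python3 -c "
from h import *
st();snap('wrist','w3')"
```

```text
t 3.7 tcp [586.2 101.4 104.7] yaw 3.0069 j [ 0.26  0.53 -0.62  1.81  0.38  0.92  0.91] F [-0.2  0.3 -0.8] w 85.4
```

View pics/w3.png

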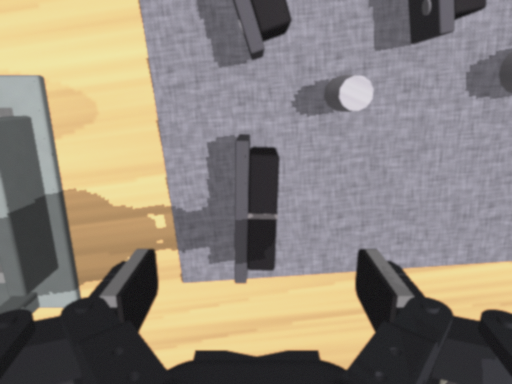

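Request:
jog_arm --rows '[-3, 0, -30, 0, 1, 0, 0, -30, 0, 1, 0, 0, -18, 0, 1, 0, 0, 0, 0, 1]'

```text
time_s: 4.15
tcp_pos: [0.5847, 0.1021, 0.0285]
eef_rot: [0.067, 0.998, -0.0, -0.001]
contact_force: [-0.2, -0.4, -0.2]
gripper_width: 0.0854
```

Request:
jog_arm --rows '[0, 0, 0, 0, -1, 0, 0, 0, 0, -1, 0, 0, 0, 0, -1, 0, 0, 0, 0, -1, 0, 0, 0, 0, -1]'

```text
time_s: 4.65
tcp_pos: [0.5861, 0.1025, 0.0301]
eef_rot: [0.067, 0.998, -0.0, 0.001]
contact_force: [0.0, -0.9, 4.6]
gripper_width: 0.0253
```

Request:
jog_arm --rows '[0, 0, 0, 0, -1, 0, 0, 0, 0, -1, 0, 0, 0, 0, -1, 0, 0, 0, 0, -1]'

```text
time_s: 5.05
tcp_pos: [0.5861, 0.1025, 0.0301]
eef_rot: [0.067, 0.998, -0.0, 0.001]
contact_force: [-0.3, -1.4, 6.4]
gripper_width: 0.0248
```

Request:
jog_arm --rows '[0, 0, 30, 0, -1, 0, 0, 35, 0, -1, 0, 0, 35, 0, -1, -4, -30, 0, 0, -1, -4, -30, 0, 0, -1]'

```text
time_s: 5.55
tcp_pos: [0.5771, 0.0441, 0.1299]
eef_rot: [0.065, 0.998, 0.001, 0.001]
contact_force: [-0.7, -0.8, -3.6]
gripper_width: 0.0251
```

```bash
python3 -c "
from h import *
st();snap('wrist','w4')"
```

```text
t 5.55 tcp [577.1  44.1 129.9] yaw 3.0119 j [ 0.38  0.46 -0.64  1.84  0.34  0.94  1.03] F [-0.7 -0.8 -3.6] w 25.1
```

View pics/w4.png

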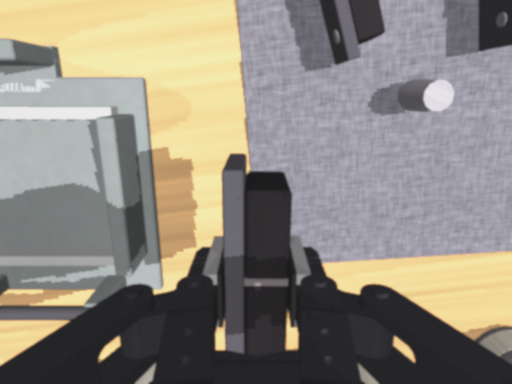

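Request:
jog_arm --rows '[-4, -34, 0, 0, -1, -4, -34, 0, 0, -1, -4, -34, 0, 0, -1, -4, -33, 0, 0, -1, 0, 0, -30, -0.003, -1]'

```text
time_s: 6.1
tcp_pos: [0.5629, -0.1013, 0.1009]
eef_rot: [0.074, 0.997, -0.003, 0.003]
contact_force: [0.7, -0.6, -3.1]
gripper_width: 0.0248
```

Request:
jog_arm --rows '[0, 0, -20, 0, -1, 0, 0, 0, 0, -1]'

```text
time_s: 6.3
tcp_pos: [0.5563, -0.0925, 0.0746]
eef_rot: [0.069, 0.998, 0.001, -0.005]
contact_force: [-0.8, 0.4, -3.3]
gripper_width: 0.0251
```

```bash
python3 -c "
from h import *
st();snap('wrist','w5')"
```

```text
t 6.3 tcp [556.3 -92.5  74.6] yaw 3.0039 j [ 0.56  0.52 -0.57  1.9   0.36  0.84  1.24] F [-0.8  0.4 -3.3] w 25.1
```

View pics/w5.png

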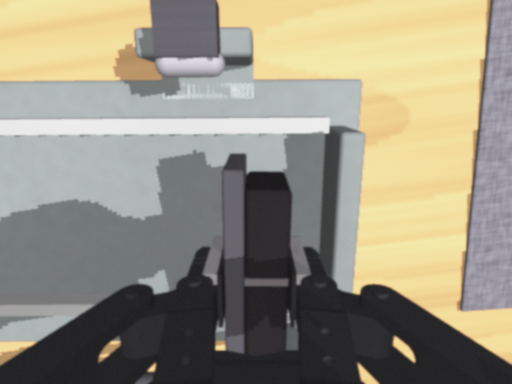

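Request:
jog_arm --rows '[3, 0, -15, 0.004, -1, 0, 0, -15, 0, -1, 0, 0, -5, 0, -1, 0, 0, 0, 0, -1]'

```text
time_s: 6.75
tcp_pos: [0.564, -0.0919, 0.0442]
eef_rot: [0.066, 0.998, -0.0, -0.0]
contact_force: [-2.5, 0.7, 3.5]
gripper_width: 0.0247
```

```bash
python3 -c "
from h import *
st();snap('wrist','w6');snap('side','s6')"
```

```text
t 6.75 tcp [564.  -91.9  44.2] yaw 3.0095 j [ 0.54  0.57 -0.54  1.9   0.41  0.79  1.21] F [-2.5  0.7  3.5] w 24.7
```

View pics/w6.png

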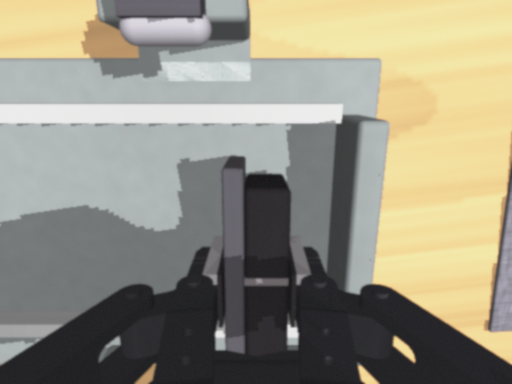

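View pics/s6.png

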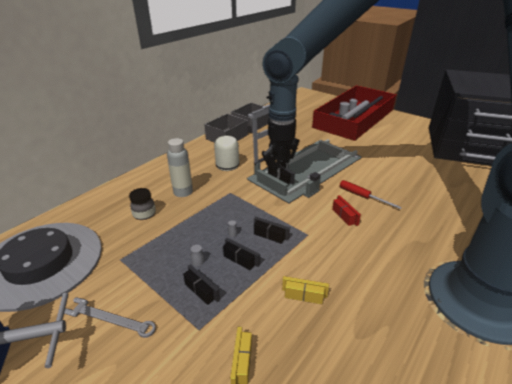

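Request:
jog_arm --rows '[-6, 0, 4, 0, -1, 0, 0, 0, 0, -1, 0, 0, 0, 0, -1, 0, 0, 0, 0, -1]'

```text
time_s: 7.25
tcp_pos: [0.5576, -0.0925, 0.0474]
eef_rot: [0.066, 0.998, 0.0, -0.0]
contact_force: [-0.3, 0.0, -1.5]
gripper_width: 0.0248
```

Request:
jog_arm --rows '[0, 0, 0, 0, -1]'

```text
time_s: 7.35
tcp_pos: [0.5577, -0.0924, 0.0475]
eef_rot: [0.066, 0.998, 0.0, -0.0]
contact_force: [-0.1, -0.1, -2.5]
gripper_width: 0.0253
```

Request:
jog_arm --rows '[0, 0, -8, 0, -1, 0, 0, 0, 0, -1, 0, 0, 0, 0, -1]'

```text
time_s: 7.65
tcp_pos: [0.5573, -0.0923, 0.039]
eef_rot: [0.066, 0.998, 0.0, -0.001]
contact_force: [-0.1, 0.4, -2.3]
gripper_width: 0.0249
```

Request:
jog_arm --rows '[0, 0, -3, 0, -1, 0, 0, 0, 0, -1, 0, 0, 0, 0, -1]'

```text
time_s: 7.95
tcp_pos: [0.5582, -0.0923, 0.037]
eef_rot: [0.066, 0.998, 0.0, 0.0]
contact_force: [0.4, 0.3, -0.7]
gripper_width: 0.0253
```

Request:
jog_arm --rows '[0, 0, -1, 0, -1, 0, 0, 0, 0, -0.1, 0, 0, 0, 0, -0.1, 0, 0, 0, 0, -0.1, 0, 0, 0, 0, -0.1]'

```text
time_s: 8.45
tcp_pos: [0.5577, -0.0924, 0.0356]
eef_rot: [0.066, 0.998, -0.0, -0.0]
contact_force: [-0.1, -0.8, -0.5]
gripper_width: 0.0385
```

Request:
jog_arm --rows '[0, 0, 0, 0, -0.1, 0, 0, 20, 0, -0.1, 0, 0, 40, 0, -0.1, 0, 0, 40, 0, -0.1, 0, 0, 0, 0, 0]'

```text
time_s: 8.95
tcp_pos: [0.5628, -0.0924, 0.1419]
eef_rot: [0.066, 0.998, -0.001, 0.006]
contact_force: [1.1, 0.3, 0.7]
gripper_width: 0.0423
```

```bash
python3 -c "
from h import *
st();snap('wrist','w7');snap('top','t7')"
```

```text
t 8.95 tcp [562.8 -92.4 141.9] yaw 3.009 j [ 0.61  0.42 -0.62  1.87  0.3   0.94  1.29] F [1.1 0.3 0.7] w 42.3
```

View pics/w7.png

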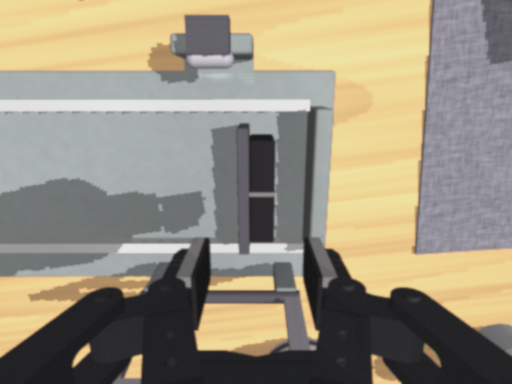

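```bash
cat >> h.py <<'E'
EX=np.array([.9912,-.1326]);EY=np.array([.1326,.9912])
def cs(c): c=np.array(c); print('  case x',round((c@EX-.5637)*1000,1),'from wall',round((c@EY-.025)*1000,1))
E
python3 - <<'E'
from h import *
s=np.load('pics/w7.npz')
c,y=pad(s,(243,125),(243,252),z=.044);cs(c)
s=np.load('pics/t7.npz')
cv2.imwrite('pics/t7a.png',cv2.cvtColor(cv2.resize(s['frame'][145:260,135:395],None,fx=3,fy=3,interpolation=cv2.INTER_CUBIC),cv2.COLOR_RGB2BGR))
E
```

```text
len 92.0 c [557.6 -92.2] yaw -0.143
  case x 1.2 from wall -42.5
```

View pics/t7a.png

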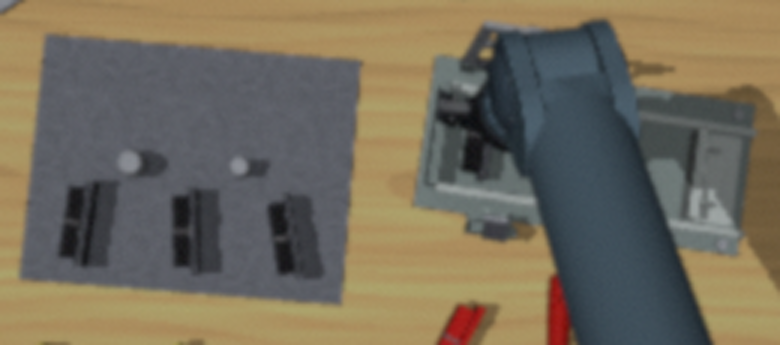

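Request:
jog_arm --rows '[-20, 40, 10, 0.1, 1, -22, 42, 10, 0.1, 1, -22, 42, 0, 0.05, 1, -22, 42, 0, 0, 1, -22, 41, 0, 0, 1]'

```text
time_s: 9.55
tcp_pos: [0.4474, 0.1156, 0.1543]
eef_rot: [-0.058, 0.998, -0.0, -0.001]
contact_force: [0.7, 2.0, 0.4]
gripper_width: 0.085
```

Request:
jog_arm --rows '[0, 0, 0, 0, 1, 0, 0, 0, 0, 1]'

```text
time_s: 9.75
tcp_pos: [0.4479, 0.1154, 0.1544]
eef_rot: [-0.061, 0.998, -0.0, -0.001]
contact_force: [-0.1, -0.6, 0.3]
gripper_width: 0.0854
```

```bash
python3 -c "
from h import *
st();snap('wrist','w8')"
```

```text
t 9.75 tcp [447.9 115.4 154.4] yaw 3.2628 j [ 0.42  0.24 -0.82  2.09  0.22  0.91  1.16] F [-0.1 -0.6  0.3] w 85.4
```

View pics/w8.png

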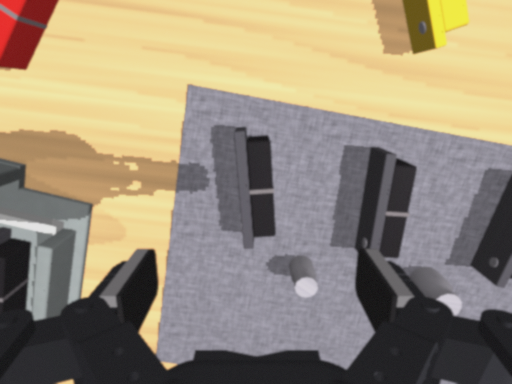

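```bash
python3 - <<'E'
from h import *
s=np.load('pics/w8.npz')
pad(s,(240.5,128),(249,247))
cv2.imwrite('pics/w8a.png',cv2.cvtColor(cv2.resize(s['frame'][110:270,200:440],None,fx=3.2,fy=3.2,interpolation=cv2.INTER_CUBIC),cv2.COLOR_RGB2BGR))
E
```

```text
len 92.5 c [444.5 115.3] yaw 0.182
```

View pics/w8a.png

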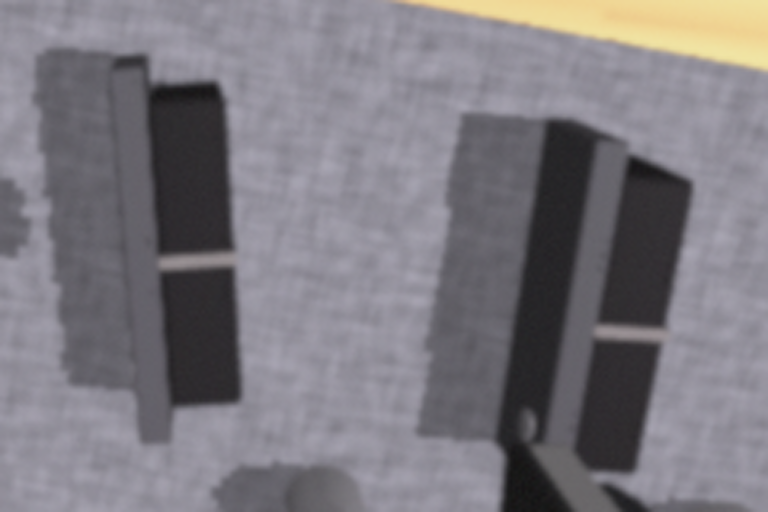

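Request:
jog_arm --rows '[-3, 0, -40, 0.06, 1, 0, 0, -40, 0, 1, 0, 0, -30, 0, 1, 0, 0, -16, 0, 1, 0, 0, 0, 0, 1]'

```text
time_s: 10.3
tcp_pos: [0.4446, 0.1119, 0.0265]
eef_rot: [-0.087, 0.996, -0.001, -0.004]
contact_force: [-0.1, -0.7, 0.2]
gripper_width: 0.0855
```

Request:
jog_arm --rows '[0, 0, 0, 0, 1, 0, 0, 0, 0, -1, 0, 0, 0, 0, -1, 0, 0, 0, 0, -1, 0, 0, 0, 0, -1]'

```text
time_s: 10.8
tcp_pos: [0.4473, 0.1146, 0.0304]
eef_rot: [-0.088, 0.996, -0.0, 0.001]
contact_force: [0.8, 0.1, 0.4]
gripper_width: 0.0279
```

Request:
jog_arm --rows '[0, 0, 0, 0, -1, 0, 0, 0, 0, -1, 0, 0, 0, 0, -1, 0, 0, 0, 0, -1]'

```text
time_s: 11.2
tcp_pos: [0.4476, 0.1151, 0.0306]
eef_rot: [-0.089, 0.996, -0.0, 0.001]
contact_force: [-0.4, -1.0, 7.5]
gripper_width: 0.0248
```

Request:
jog_arm --rows '[0, 0, 40, 0, -1, 0, 0, 40, 0, -1, 0, 0, 30, 0, -1, 17, -43, 0, -0.1, -1, 17, -43, 0, -0.1, -1]'

```text
time_s: 11.7
tcp_pos: [0.4812, 0.0292, 0.1408]
eef_rot: [0.011, 1.0, -0.0, 0.001]
contact_force: [0.7, 0.3, -3.0]
gripper_width: 0.0251
```

Request:
jog_arm --rows '[17, -43, 0, -0.11, -1, 17, -44, 0, 0, -1, 17, -44, 0, 0, -1, 17, -44, 0, 0, -1, 0, 0, 0, 0, -1]'

```text
time_s: 12.2
tcp_pos: [0.5492, -0.1573, 0.1386]
eef_rot: [0.073, 0.997, -0.003, 0.0]
contact_force: [-0.2, -1.1, -3.0]
gripper_width: 0.0249
```

Request:
jog_arm --rows '[0, 0, -40, 0, -1, 0, 0, -20, 0, -1, 0, 0, 0, 0, -1, 0, 0, 0, 0, -1]'

```text
time_s: 12.6
tcp_pos: [0.5479, -0.1459, 0.079]
eef_rot: [0.066, 0.998, 0.0, -0.001]
contact_force: [0.0, -1.1, -3.0]
gripper_width: 0.0253
```

```bash
python3 -c "
from h import *
st();snap('wrist','w9')"
```

```text
t 12.6 tcp [ 547.9 -145.9   79. ] yaw 3.0093 j [ 0.67  0.51 -0.58  1.9   0.37  0.84  1.34] F [ 0.  -1.1 -3. ] w 25.3
```

View pics/w9.png

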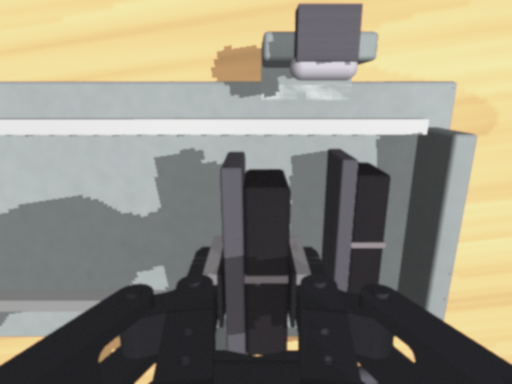

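Request:
jog_arm --rows '[4, 0, -25, 0, -1, 0, 0, -14, 0, -1, 0, 0, 0, 0, -1, 0, 0, 0, 0, -1, 0, 0, 0, 0, -1]'

```text
time_s: 13.15
tcp_pos: [0.5536, -0.1464, 0.0418]
eef_rot: [0.066, 0.998, -0.0, 0.001]
contact_force: [0.7, 0.3, -1.7]
gripper_width: 0.0248
```

Request:
jog_arm --rows '[0, 0, -2, 0, -1, 0, 0, 0, 0, -1, 0, 0, 0, 0, -1]'

```text
time_s: 13.45
tcp_pos: [0.5529, -0.1464, 0.039]
eef_rot: [0.066, 0.998, -0.0, 0.0]
contact_force: [0.4, 0.1, -2.5]
gripper_width: 0.0249
```

Seat it, release, lift.

Request:
jog_arm --rows '[0, 0, -3, 0, -1, 0, 0, 0, 0, -1, 0, 0, 0, 0, -1]'

```text
time_s: 13.75
tcp_pos: [0.5529, -0.1464, 0.0357]
eef_rot: [0.066, 0.998, 0.0, 0.0]
contact_force: [0.1, -0.4, -2.0]
gripper_width: 0.0251
```

Request:
jog_arm --rows '[0, 0, -1, 0, -1, 0, 0, 0, 0, -0.1, 0, 0, 0, 0, -0.1, 0, 0, 0, 0, -0.1, 0, 0, 0, 0, -0.1]'

```text
time_s: 14.25
tcp_pos: [0.5529, -0.1464, 0.0348]
eef_rot: [0.066, 0.998, -0.0, 0.0]
contact_force: [0.6, -0.1, 0.3]
gripper_width: 0.0383
```

Request:
jog_arm --rows '[0, 0, 20, 0, -0.1, 0, 0, 40, 0, -0.1, 0, 0, 50, 0, -0.1, 0, 0, 0, 0, 0, 0, 0, 0, 0, 0]'

```text
time_s: 14.75
tcp_pos: [0.5542, -0.1467, 0.1466]
eef_rot: [0.066, 0.998, -0.001, 0.002]
contact_force: [-1.1, 0.6, -0.1]
gripper_width: 0.0428
```

```bash
python3 -c "
from h import *
st();snap('wrist','w10');snap('side','s10')"
```

```text
t 14.75 tcp [ 554.2 -146.7  146.6] yaw 3.0087 j [ 0.7   0.42 -0.62  1.85  0.3   0.96  1.39] F [-1.1  0.6 -0.1] w 42.8
```

View pics/w10.png

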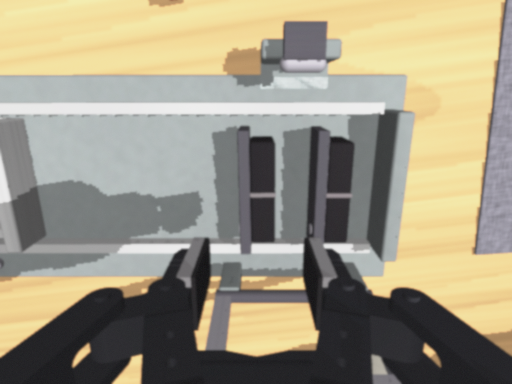

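View pics/s10.png

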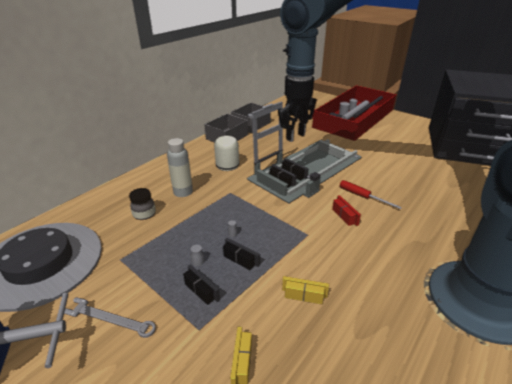

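Request:
jog_arm --rows '[-13, 46, 5, 0.06, 1, -13, 46, 5, 0.06, 1, -13, 46, 0, 0.06, 1, -13, 46, 0, 0, 1, -13, 46, 0, 0, 1]'

```text
time_s: 15.35
tcp_pos: [0.4855, 0.0848, 0.1529]
eef_rot: [-0.023, 1.0, -0.0, -0.002]
contact_force: [0.5, 0.4, 0.6]
gripper_width: 0.0855
```

Request:
jog_arm --rows '[-13, 46, 0, 0, 1, -13, 46, 0, 0, 1, -13, 45, 0, 0, 1, 0, 0, 0, 0, 1, 0, 0, 0, 0, 1]'

```text
time_s: 15.85
tcp_pos: [0.4468, 0.2217, 0.1533]
eef_rot: [-0.026, 1.0, -0.0, -0.002]
contact_force: [-0.3, -0.1, 0.2]
gripper_width: 0.0853
```

```bash
python3 -c "
from h import *
st();snap('wrist','w11')"
```

```text
t 15.85 tcp [446.8 221.7 153.3] yaw 3.1935 j [ 0.21  0.33 -0.84  2.01  0.3   0.94  0.83] F [-0.3 -0.1  0.2] w 85.3
```

View pics/w11.png

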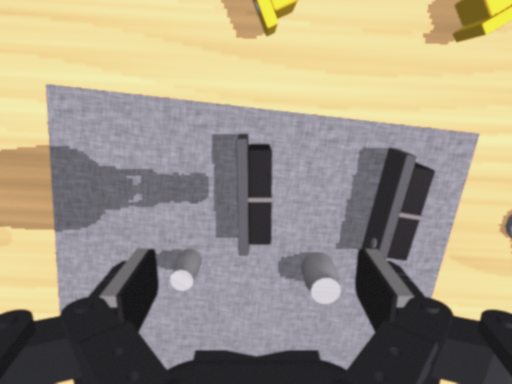

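```bash
python3 - <<'E'
from h import *
s=np.load('pics/w11.npz')
pad(s,(242,136),(243,254))
pad(s,(407,157),(381,258))
E
```

```text
len 92.3 c [449.3 220.3] yaw 0.05
len 81.3 c [453.6 334.7] yaw -0.075
```

Request:
jog_arm --rows '[1, -1, -40, 0, 1, 0, 0, -40, 0, 1, 0, 0, -30, 0, 1, 0, 0, -16, 0, 1, 0, 0, 0, 0, 1]'

```text
time_s: 16.4
tcp_pos: [0.4482, 0.2167, 0.0261]
eef_rot: [-0.022, 1.0, -0.001, -0.003]
contact_force: [0.7, 0.2, 0.7]
gripper_width: 0.0854
```

Request:
jog_arm --rows '[0, 0, 0, 0, 1, 0, 0, 0, 0, -1, 0, 0, 0, 0, -1, 0, 0, 0, 0, -1, 0, 0, 0, 0, -1]'

```text
time_s: 16.9
tcp_pos: [0.4503, 0.2198, 0.0294]
eef_rot: [-0.024, 1.0, 0.0, 0.001]
contact_force: [0.2, 0.9, -0.1]
gripper_width: 0.0285
```

Request:
jog_arm --rows '[0, 0, 0, 0, -1, 0, 0, 0, 0, -1, 0, 0, 0, 0, -1, 0, 0, 0, 0, -1]'

```text
time_s: 17.3
tcp_pos: [0.4506, 0.2203, 0.0296]
eef_rot: [-0.024, 1.0, 0.0, 0.001]
contact_force: [-1.2, 0.4, 6.1]
gripper_width: 0.0253
```

Request:
jog_arm --rows '[0, 0, 40, 0, -1, 0, 0, 40, 0, -1, 0, 0, 30, 0, -1, 10, -46, 0, -0.09, -1, 10, -46, 0, -0.09, -1]'

```text
time_s: 17.8
tcp_pos: [0.4701, 0.1285, 0.1399]
eef_rot: [0.065, 0.998, 0.0, 0.001]
contact_force: [2.2, -1.3, -3.0]
gripper_width: 0.0253
```

Request:
jog_arm --rows '[10, -46, 0, 0, -1, 10, -46, 0, 0, -1, 10, -47, 0, 0, -1, 10, -47, 0, 0, -1, 10, -47, 0, 0, -1]'

```text
time_s: 18.3
tcp_pos: [0.5187, -0.1073, 0.1379]
eef_rot: [0.066, 0.998, -0.0, -0.001]
contact_force: [2.0, 0.4, -1.6]
gripper_width: 0.0249
```

Request:
jog_arm --rows '[11, -47, 0, 0, -1, 11, -47, 0, 0, -1, 0, 0, -40, 0, -1, 0, 0, -20, 0, -1, 0, 0, 0, 0, -1]'

```text
time_s: 18.8
tcp_pos: [0.537, -0.1988, 0.074]
eef_rot: [0.067, 0.998, 0.002, -0.005]
contact_force: [-0.5, 0.0, -3.1]
gripper_width: 0.0247
```

Request:
jog_arm --rows '[0, 0, 0, 0, -1, 0, 0, 0, 0, -1]'

```text
time_s: 19.0
tcp_pos: [0.5429, -0.1988, 0.08]
eef_rot: [0.066, 0.998, -0.0, 0.001]
contact_force: [0.6, 0.3, -2.0]
gripper_width: 0.0249
```

```bash
python3 -c "
from h import *
st();snap('wrist','w12')"
```

```text
t 19.0 tcp [ 542.9 -198.8   80. ] yaw 3.0101 j [ 0.75  0.52 -0.57  1.87  0.37  0.85  1.43] F [ 0.6  0.3 -2. ] w 24.9
```

View pics/w12.png

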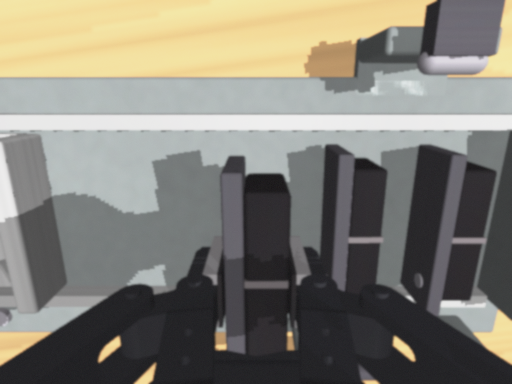

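Request:
jog_arm --rows '[0, 0, -25, 0, -1, 0, 0, -16, 0, -1, 0, 0, 0, 0, -1, 0, 0, 0, 0, -1, 0, 0, 0, 0, -1]'

```text
time_s: 19.55
tcp_pos: [0.5427, -0.1994, 0.0387]
eef_rot: [0.066, 0.998, -0.0, 0.001]
contact_force: [-0.1, -0.5, -1.6]
gripper_width: 0.025
```

Request:
jog_arm --rows '[0, 0, -4, 0, -1, 0, 0, 0, 0, -1, 0, 0, 0, 0, -1]'

```text
time_s: 19.85
tcp_pos: [0.5432, -0.1997, 0.0347]
eef_rot: [0.066, 0.998, -0.0, 0.001]
contact_force: [1.4, -0.6, 1.1]
gripper_width: 0.0253
```

Request:
jog_arm --rows '[0, 0, 0, 0, -0.1, 0, 0, 0, 0, -0.1, 0, 0, 0, 0, -0.1, 0, 0, 0, 0, -0.1]'

```text
time_s: 20.25
tcp_pos: [0.5415, -0.1993, 0.0336]
eef_rot: [0.066, 0.998, 0.0, -0.0]
contact_force: [-0.1, -0.1, 0.2]
gripper_width: 0.0383
```

Request:
jog_arm --rows '[0, 0, 20, 0, -0.1, 0, 0, 40, 0, -0.1, 0, 0, 50, 0, -0.1, 0, 0, 0, 0, 0, 0, 0, 0, 0, 0]'

```text
time_s: 20.75
tcp_pos: [0.543, -0.1998, 0.1456]
eef_rot: [0.066, 0.998, -0.001, 0.002]
contact_force: [-1.0, 0.4, -0.4]
gripper_width: 0.043
```

```bash
python3 -c "
from h import *
st();snap('wrist','w13');snap('top','t13')"
```

```text
t 20.75 tcp [ 543.  -199.8  145.6] yaw 3.0088 j [ 0.79  0.44 -0.62  1.84  0.3   0.96  1.48] F [-1.   0.4 -0.4] w 43.0
```

View pics/w13.png

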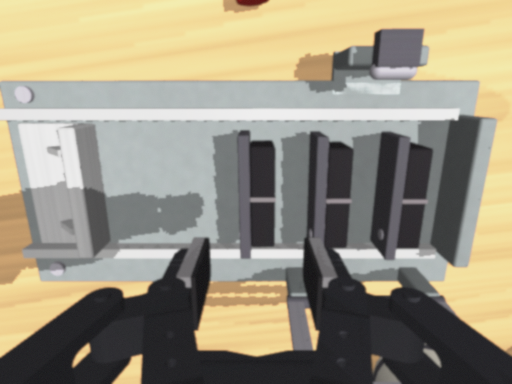

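View pics/t13.png

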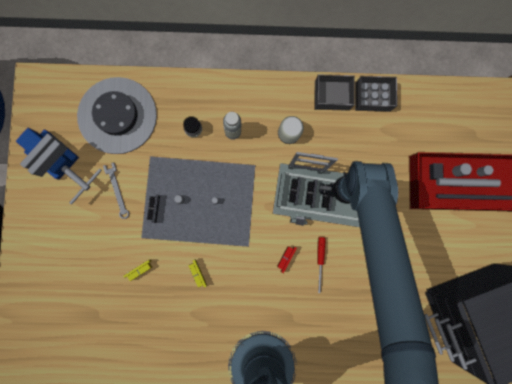

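Request:
jog_arm --rows '[-5, 46, 2, 0.06, 1, -5, 46, 2, 0.06, 1, -5, 46, 2, 0, 1, -5, 46, 2, 0, 1, -5, 46, 0, 0, 1]'

```text
time_s: 21.35
tcp_pos: [0.515, 0.032, 0.1501]
eef_rot: [0.007, 1.0, 0.0, -0.002]
contact_force: [-0.2, 1.2, 0.3]
gripper_width: 0.0856
```

Request:
jog_arm --rows '[-5, 46, 0, 0, 1, -5, 46, 0, 0, 1, -5, 46, 0, 0, 1, -5, 46, 0, 0, 1, -5, 46, 0, 0, 1]'

```text
time_s: 21.85
tcp_pos: [0.4901, 0.2614, 0.1496]
eef_rot: [0.006, 1.0, -0.001, -0.002]
contact_force: [0.5, -0.4, -0.9]
gripper_width: 0.0857
```

Request:
jog_arm --rows '[-5, 46, 0, 0, 1, -5, 40, 0, 0, 1, 0, 0, 0, 0, 1, 0, 0, 0, 0, 1]'

```text
time_s: 22.25
tcp_pos: [0.4797, 0.3473, 0.1497]
eef_rot: [0.004, 1.0, -0.001, -0.002]
contact_force: [0.4, 0.1, -0.5]
gripper_width: 0.0853
```

```bash
python3 -c "
from h import *
st();snap('wrist','w14')"
```

```text
t 22.25 tcp [479.7 347.3 149.7] yaw 3.1327 j [-0.06  0.51 -0.79  1.79  0.42  1.02  0.55] F [ 0.4  0.1 -0.5] w 85.3
```

View pics/w14.png

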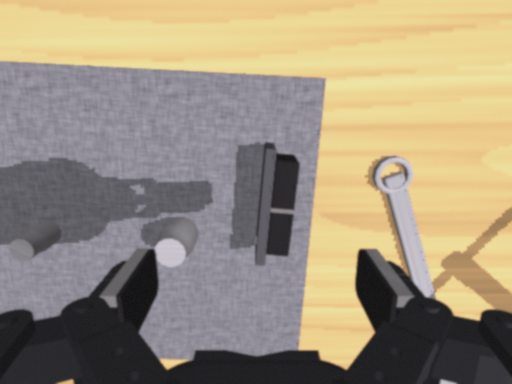

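```bash
python3 - <<'E'
from h import *
s=np.load('pics/w14.npz')
pad(s,(269,144),(260.5,263))
print(ray(s,171,252,.043),ray(s,375,175,.005),ray(s,408,180,.005))
E
```

```text
len 93.2 c [488.3 362. ] yaw -0.068
[0.5223888  0.28167331 0.043     ] [0.4722382 0.4451659 0.005    ] [0.47668843 0.47294706 0.005     ]
```

Request:
jog_arm --rows '[7, 15, -30, -0.059, 0.6, 0, 0, -40, 0, 0.6, 0, 0, -30, 0, 0.6, 0, 0, 0, 0, 0.6, 0, 0, 0, 0, 0.6]'

```text
time_s: 22.8
tcp_pos: [0.4892, 0.3593, 0.051]
eef_rot: [0.037, 0.999, -0.001, -0.001]
contact_force: [0.3, 0.5, -0.4]
gripper_width: 0.0684
```

```bash
python3 -c "
from h import *
st();snap('wrist','w15')"
```

```text
t 22.8 tcp [489.2 359.3  51. ] yaw 3.0673 j [-0.16  0.66 -0.69  1.8   0.53  0.88  0.4 ] F [ 0.3  0.5 -0.4] w 68.4
```

View pics/w15.png

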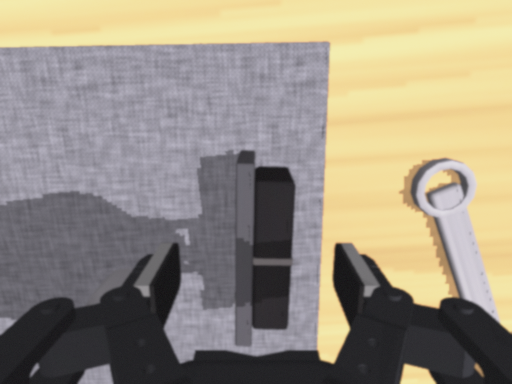

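Aligned; descend and grip.

Request:
jog_arm --rows '[0, 2, -23, 0, 0.6, 0, 0, 0, 0, 0.6, 0, 0, 0, 0, -1, 0, 0, 0, 0, -1, 0, 0, 0, 0, -1]'

```text
time_s: 23.35
tcp_pos: [0.4897, 0.3636, 0.0303]
eef_rot: [0.036, 0.999, -0.0, 0.001]
contact_force: [-2.6, -2.3, 33.8]
gripper_width: 0.0255
```

Request:
jog_arm --rows '[0, 0, 0, 0, -1, 0, 0, 0, 0, -1, 0, 0, 0, 0, -1, 0, 0, 0, 0, -1]'

```text
time_s: 23.75
tcp_pos: [0.4899, 0.3641, 0.0305]
eef_rot: [0.036, 0.999, 0.0, 0.001]
contact_force: [-0.4, -1.7, 6.1]
gripper_width: 0.025
```

Request:
jog_arm --rows '[0, 0, 40, 0, -1, 0, 0, 40, 0, -1, 0, 0, 30, 0, -1, 3, -45, 0, -0.061, -1, 3, -47, 0, 0, -1]'

```text
time_s: 24.25
tcp_pos: [0.4944, 0.2738, 0.1404]
eef_rot: [0.064, 0.998, 0.002, 0.001]
contact_force: [1.6, -1.8, -3.1]
gripper_width: 0.0249
```

Request:
jog_arm --rows '[3, -48, 0, 0, -1, 3, -48, 0, 0, -1, 3, -48, 0, 0, -1, 4, -48, 0, 0, -1, 4, -48, 0, 0, -1]'

```text
time_s: 24.75
tcp_pos: [0.5107, 0.0297, 0.1383]
eef_rot: [0.066, 0.998, -0.0, -0.0]
contact_force: [0.8, -0.0, -2.2]
gripper_width: 0.0251
```

Request:
jog_arm --rows '[4, -48, 0, 0, -1, 4, -48, 0, 0, -1, 4, -48, 0, 0, -1, 4, -48, 0, 0, -1, 4, -48, 0, 0, -1]'

```text
time_s: 25.25
tcp_pos: [0.5308, -0.2099, 0.1381]
eef_rot: [0.066, 0.998, 0.0, -0.001]
contact_force: [1.6, 0.1, -2.6]
gripper_width: 0.0249
```

Request:
jog_arm --rows '[3.5, -43, 0, 0, -1, 0, 0, -40, 0, -1, 0, 0, -20, 0, -1, 0, 0, 0, 0, -1, 0, 0, 0, 0, -1]'

```text
time_s: 25.75
tcp_pos: [0.5348, -0.2505, 0.0782]
eef_rot: [0.066, 0.998, 0.001, -0.001]
contact_force: [-0.1, 0.1, -3.0]
gripper_width: 0.0252
```

```bash
python3 -c "
from h import *
st();snap('wrist','w16')"
```

```text
t 25.75 tcp [ 534.8 -250.5   78.2] yaw 3.0098 j [ 0.83  0.55 -0.57  1.84  0.38  0.86  1.52] F [-0.1  0.1 -3. ] w 25.2
```

View pics/w16.png

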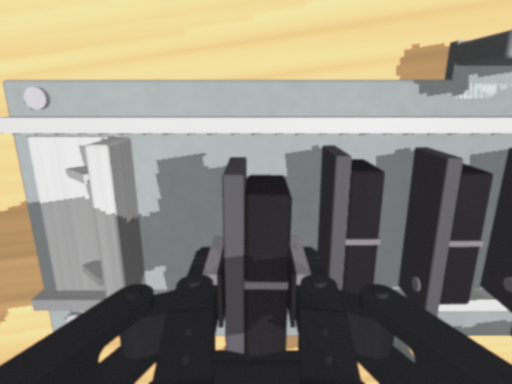

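Request:
jog_arm --rows '[1, 0, -25, 0, -1, 0, 0, -15, 0, -1, 0, 0, 0, 0, -1, 0, 0, 0, 0, -1, 0, 0, 0, 0, -1]'

```text
time_s: 26.3
tcp_pos: [0.5373, -0.2515, 0.0399]
eef_rot: [0.066, 0.998, -0.0, 0.001]
contact_force: [0.3, 0.2, -1.5]
gripper_width: 0.0248
```

Request:
jog_arm --rows '[0, 0, -4, 0, -1, 0, 0, 0, 0, -1, 0, 0, 0, 0, -1]'

```text
time_s: 26.6
tcp_pos: [0.5373, -0.2517, 0.0355]
eef_rot: [0.066, 0.998, -0.0, 0.001]
contact_force: [1.5, -0.2, -0.0]
gripper_width: 0.0246
```

Request:
jog_arm --rows '[0, 0, -0.5, 0, -0.1, 0, 0, 0, 0, -0.1, 0, 0, 0, 0, -0.1, 0, 0, 0, 0, -0.1]'

```text
time_s: 27.0
tcp_pos: [0.5363, -0.2513, 0.0343]
eef_rot: [0.066, 0.998, -0.0, 0.0]
contact_force: [0.3, -0.7, -0.9]
gripper_width: 0.0382
```

Request:
jog_arm --rows '[0, 0, 20, 0, -0.1, 0, 0, 40, 0, -0.1, 0, 0, 50, 0, -0.1, -3, -22, 20, 0, -1, -4, -30, 0, 0, -1]'

```text
time_s: 27.5
tcp_pos: [0.5337, -0.3022, 0.1699]
eef_rot: [0.064, 0.998, -0.002, 0.005]
contact_force: [1.4, -1.0, -0.1]
gripper_width: 0.01
```

Request:
jog_arm --rows '[-4, -30, 0, 0, -1, -4, -29, 0, 0, -1, 0, 0, 0, 0, -1, 0, 0, 0, 0, -1]'

```text
time_s: 27.9
tcp_pos: [0.5207, -0.3631, 0.1639]
eef_rot: [0.068, 0.998, 0.0, -0.0]
contact_force: [0.4, 0.5, -0.4]
gripper_width: 0.0003
```

```bash
python3 -c "
from h import *
st();snap('wrist','w17');snap('top','t17')"
```

```text
t 27.9 tcp [ 520.7 -363.1  163.9] yaw 3.0064 j [ 0.99  0.51 -0.57  1.68  0.31  1.04  1.75] F [ 0.4  0.5 -0.4] w 0.3
```

View pics/w17.png

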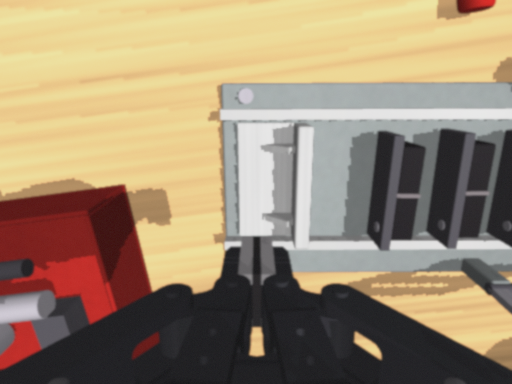

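View pics/t17.png

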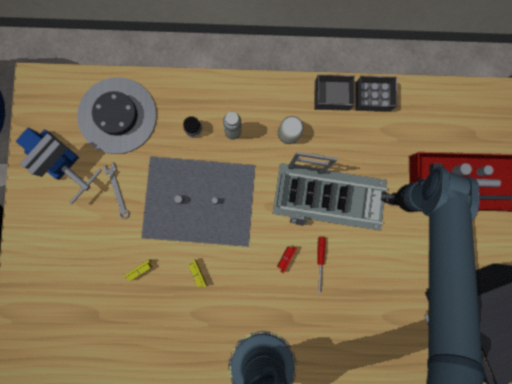

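Request:
jog_arm --rows '[0, 0, -40, 0, -1, 0, 0, -40, 0, -1, 0, 0, -25, 0, -1, 0, 0, 0, 0, -1, 0, 0, 0, 0, -1]'

```text
time_s: 28.5
tcp_pos: [0.5221, -0.3606, 0.0595]
eef_rot: [0.065, 0.998, 0.001, 0.0]
contact_force: [1.0, -0.4, 0.9]
gripper_width: -0.0
```

```bash
python3 -c "
from h import *
st();snap('wrist','w18');snap('side','s18')"
```

```text
t 28.5 tcp [ 522.1 -360.6   59.5] yaw 3.0112 j [ 0.94  0.63 -0.52  1.74  0.39  0.88  1.69] F [ 1.  -0.4  0.9] w -0.0
```

View pics/w18.png

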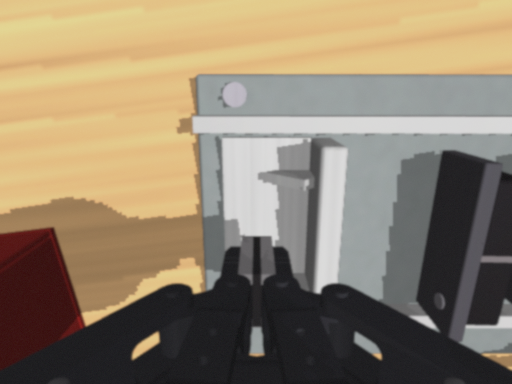

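Request:
jog_arm --rows '[0, 0, -10, 0, -1, 0, 0, -10, 0, -1, 0, 0, 0, 0, -1, 1.3, 10, 0, 0, -1, 0, 0, 0, 0, -1]'

```text
time_s: 29.1
tcp_pos: [0.5233, -0.3498, 0.0393]
eef_rot: [0.065, 0.998, 0.001, 0.0]
contact_force: [-0.4, 0.3, -0.2]
gripper_width: -0.0001
```

Request:
jog_arm --rows '[1.1, 8, 0, 0, -1, 1.1, 8, 0, 0, -1, 1.1, 8, 0, 0, -1, 1.1, 8, 0, 0, -1, 1.1, 8, 0, 0, -1]'

```text
time_s: 29.6
tcp_pos: [0.5282, -0.3121, 0.0395]
eef_rot: [0.066, 0.998, -0.0, 0.0]
contact_force: [-0.3, -3.0, 0.2]
gripper_width: -0.0
```

```bash
python3 -c "
from h import *
st();snap('wrist','w19')"
```

```text
t 29.6 tcp [ 528.2 -312.1   39.5] yaw 3.0088 j [ 0.87  0.63 -0.52  1.8   0.41  0.82  1.59] F [-0.3 -3.   0.2] w -0.0
```

View pics/w19.png

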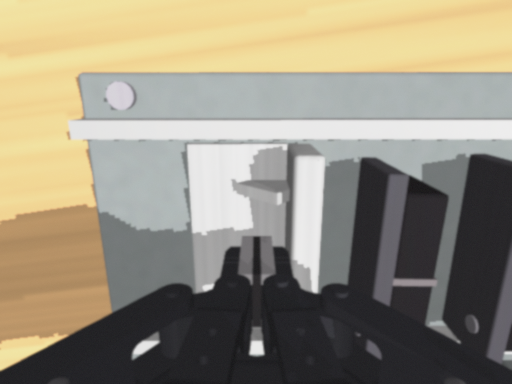

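Request:
jog_arm --rows '[1.1, 8, 0, 0, -1, 1.1, 8, 0, 0, -1, 1.1, 8, 0, 0, -1, 1.1, 8, 0, 0, -1, 1.1, 8, 0, 0, -1]'

```text
time_s: 30.15
tcp_pos: [0.5335, -0.2725, 0.0394]
eef_rot: [0.067, 0.998, -0.001, -0.0]
contact_force: [-1.1, -3.6, 1.7]
gripper_width: -0.0001
```

Request:
jog_arm --rows '[1.1, 8, 0, 0, -1, 1.1, 8, 0, 0, -1, 1.1, 8, 0, 0, -1, 1.1, 8, 0, 0, -1, 1.1, 8, 0, 0, -1]'

```text
time_s: 30.65
tcp_pos: [0.5386, -0.2333, 0.0394]
eef_rot: [0.067, 0.998, -0.001, -0.0]
contact_force: [-2.6, -6.8, 3.2]
gripper_width: -0.0002
```

```bash
python3 -c "
from h import *
st();snap('wrist','w20')"
```

```text
t 30.65 tcp [ 538.6 -233.3   39.4] yaw 3.0081 j [ 0.77  0.6  -0.53  1.86  0.41  0.79  1.45] F [-2.6 -6.8  3.2] w -0.2
```

View pics/w20.png

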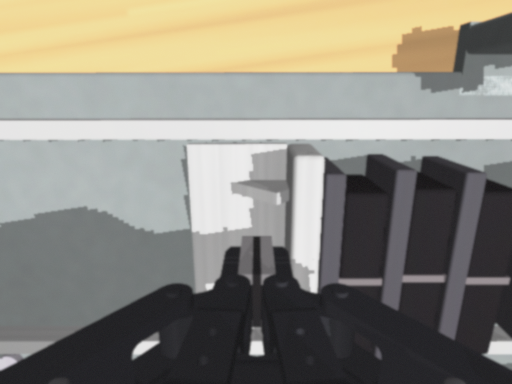

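Request:
jog_arm --rows '[1.1, 8, 0, 0, -1, 1.1, 8, 0, 0, -1, 1.1, 8, 0, 0, -1, 1.1, 8, 0, 0, -1, 0.9, 7, 0, 0, -1]'

```text
time_s: 31.2
tcp_pos: [0.5436, -0.1961, 0.0394]
eef_rot: [0.067, 0.998, -0.002, -0.001]
contact_force: [-3.0, -8.6, 3.8]
gripper_width: -0.0001
```

Request:
jog_arm --rows '[0.6, 4, 0, 0, -1, 0.6, 4, 0, 0, -1, 0, 0, 0, 0, -1]'

```text
time_s: 31.5
tcp_pos: [0.5448, -0.1869, 0.0394]
eef_rot: [0.067, 0.998, -0.001, -0.001]
contact_force: [-2.3, -6.1, 3.9]
gripper_width: -0.0
```

Request:
jog_arm --rows '[0.4, 3, 0, 0, -1, 0.4, 3, 0, 0, -1, 0, 0, 0, 0, -1]'

```text
time_s: 31.8
tcp_pos: [0.5454, -0.1826, 0.0394]
eef_rot: [0.067, 0.998, -0.002, -0.001]
contact_force: [-1.8, -8.0, 3.8]
gripper_width: -0.0002
```

```bash
python3 -c "
from h import *
st();snap('wrist','w21');snap('side','s21')"
```

```text
t 31.8 tcp [ 545.4 -182.6   39.4] yaw 3.0069 j [ 0.69  0.58 -0.54  1.89  0.42  0.78  1.36] F [-1.8 -8.   3.8] w -0.2
```

View pics/w21.png

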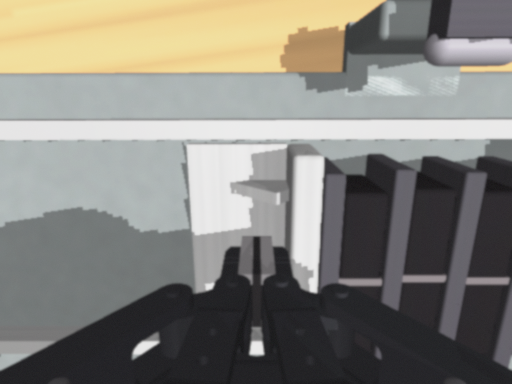

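View pics/s21.png

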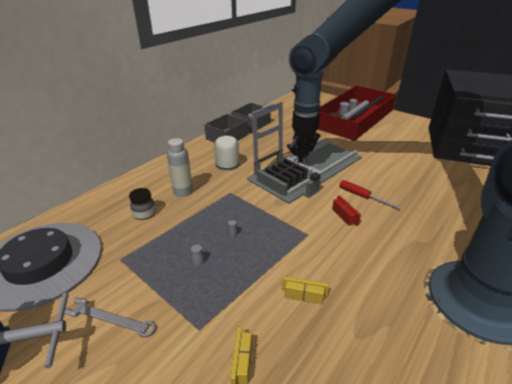

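```bash
python3 -c "
from h import *
s=np.load('pics/w21.npz')
for p in [(322,160),(321,230)]: cs(ray(s,*p,.043)[:2])
pad(s,(333,162),(333,230),z=.044)
"
```

```text
case x -47.6 from wall -109.6
  case x -19.7 from wall -108.4
len 26.9 c [ 515.4 -140.4] yaw -0.069
```

Request:
jog_arm --rows '[0.4, 3, 0, 0, -1, 0.4, 3, 0, 0, -1, 0, 0, 0, 0, -1]'

```text
time_s: 32.2
tcp_pos: [0.5454, -0.1824, 0.0395]
eef_rot: [0.069, 0.998, -0.006, -0.001]
contact_force: [-3.9, -15.2, 3.5]
gripper_width: 0.0002
```

Request:
jog_arm --rows '[0.4, 3, 0, 0, -1, 0, 0, 0, 0, -1]'

```text
time_s: 32.4
tcp_pos: [0.5454, -0.1823, 0.0396]
eef_rot: [0.07, 0.998, -0.007, -0.001]
contact_force: [-3.2, -17.4, 4.0]
gripper_width: 0.0001
```

Request:
jog_arm --rows '[-0.5, -4, 0, 0, -1, -1.3, -10, 0, 0, -1, -1.3, -10, 0, 0, -1, 0, 0, 40, 0, -1, 0, 0, 40, 0, -1]'

```text
time_s: 32.9
tcp_pos: [0.5429, -0.1916, 0.1178]
eef_rot: [0.065, 0.998, 0.002, -0.002]
contact_force: [0.7, -0.2, 0.1]
gripper_width: 0.0
```

Request:
jog_arm --rows '[4, 30, 40, 0, -1, 4, 40, 40, 0, -1, 4, 40, 0, 0, -1, 0, 0, 0, 0, -1, 0, 0, 0, 0, -1]'

```text
time_s: 33.4
tcp_pos: [0.5558, -0.0851, 0.1941]
eef_rot: [0.063, 0.998, 0.001, -0.0]
contact_force: [-0.3, -0.8, 0.6]
gripper_width: 0.0001
```

```bash
python3 -c "
from h import *
st();s=snap('wrist','w22')
"
```

```text
t 33.4 tcp [555.8 -85.1 194.1] yaw 3.0155 j [ 0.66  0.36 -0.69  1.84  0.26  1.04  1.32] F [-0.3 -0.8  0.6] w 0.1
```

View pics/w22.png

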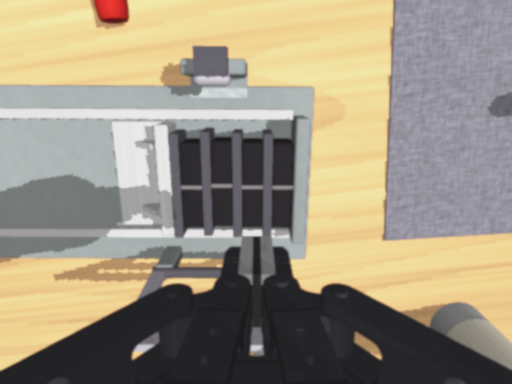

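```bash
python3 -c "
from h import *
s=np.load('pics/w22.npz')
cv2.imwrite('pics/w22a.png',cv2.cvtColor(cv2.resize(s['frame'][90:270,100:330],None,fx=3.3,fy=3.3,interpolation=cv2.INTER_CUBIC),cv2.COLOR_RGB2BGR))
for p in [(172,125),(180,234)]: cs(ray(s,*p,.043)[:2])
for p in [(295,120),(291,235)]: cs(ray(s,*p,.046)[:2])
for p,q in [((175.5,133),(180,236)),((206,131),(208.5,236)),((237.5,131),(238,236)),((267,131),(268,236))]: cs(pad(s,p,q,z=.044)[0])
"
```

```text
case x -48.8 from wall -104.5
  case x 46.9 from wall -103.3
  case x -53.9 from wall -5.1
  case x 45.7 from wall -4.5
len 90.9 c [ 552.6 -143. ] yaw -0.148
  case x 3.0 from wall -93.4
len 92.5 c [ 554.9 -117.9] yaw -0.142
  case x 2.0 from wall -68.3
len 92.5 c [558.1 -92.2] yaw -0.135
  case x 1.7 from wall -42.4
len 92.5 c [561. -67.] yaw -0.106
  case x 1.2 from wall -17.0
```

View pics/w22a.png

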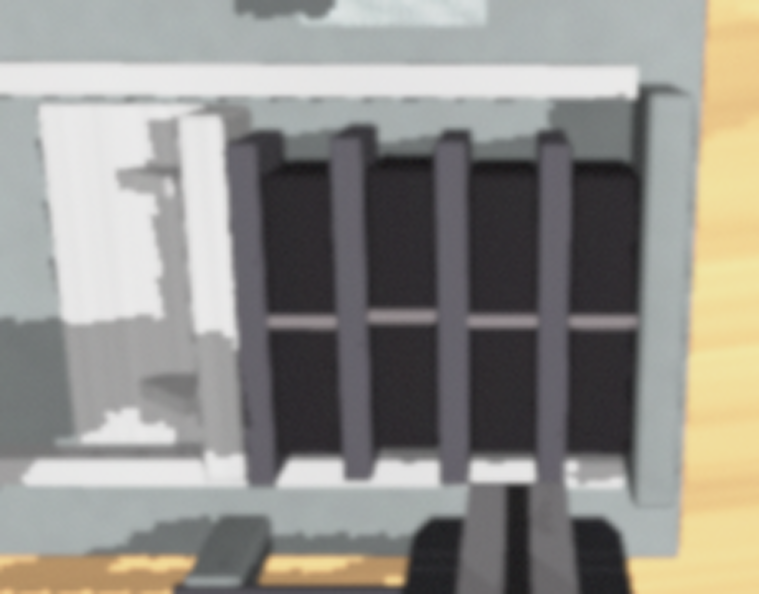

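```bash
python3 -c "
from h import *
for th in [1.6,1.5,1.4,1.3,1.2,1.1,1.0,.9,.8,.7,.6,.5,.4,.3,.2,.1,.05,0,-.03]:
    x=.6447-.147*np.cos(th)+.003*np.sin(th)+.011; z=.05+.147*np.sin(th)+.003*np.cos(th)+.017
    w=x*EX-.045*EY; print(th,np.round(w*1000,1),round(z*1000,1))
"
```

```text
1.6 [ 651.2 -132.5] 213.8
1.5 [ 636.6 -130.6] 213.8
1.4 [ 622.1 -128.6] 212.4
1.3 [ 607.9 -126.7] 209.4
1.2 [ 593.9 -124.9] 205.1
1.1 [ 580.5 -123.1] 199.4
1.0 [ 567.7 -121.4] 192.3
0.9 [ 555.7 -119.7] 184.0
0.8 [ 544.6 -118.3] 174.5
0.7 [ 534.4 -116.9] 164.0
0.6 [ 525.4 -115.7] 152.5
0.5 [ 517.5 -114.6] 140.1
0.4 [ 510.9 -113.8] 127.0
0.3 [ 505.6 -113. ] 113.3
0.2 [ 501.8 -112.5] 99.1
0.1 [ 499.3 -112.2] 84.7
0.05 [ 498.6 -112.1] 77.3
0 [ 498.3 -112.1] 70.0
-0.03 [ 498.2 -112.1] 65.6
```

Request:
jog_arm --rows '[0, 0, 40, 0, -1, 0, 0, 40, 0, -1, 0, 0, 10, 0, -1, 0, 0, 0, 0, -1, 0, 0, 0, 0, -1]'

```text
time_s: 33.95
tcp_pos: [0.5549, -0.0902, 0.2826]
eef_rot: [0.067, 0.998, 0.0, -0.001]
contact_force: [0.8, 1.2, -0.7]
gripper_width: -0.0001
```

Request:
jog_arm --rows '[32, -12, 0, 0, -1, 32, -12, 0, 0, -1, 32, -11, 0, 0, -1, 30, -11, 0, 0, -1, 0, 0, 0, 0, -1]'

```text
time_s: 34.45
tcp_pos: [0.6831, -0.1379, 0.2792]
eef_rot: [0.068, 0.998, 0.001, -0.002]
contact_force: [-1.2, -0.3, 0.2]
gripper_width: -0.0
```

Request:
jog_arm --rows '[0, 0, 0, 0, -1, 0, 0, 0, 0, -1]'

```text
time_s: 34.65
tcp_pos: [0.6806, -0.1344, 0.2825]
eef_rot: [0.066, 0.998, 0.0, -0.002]
contact_force: [-0.2, -0.1, 0.4]
gripper_width: 0.0002
```

```bash
python3 -c "
from h import *
st();s=snap('wrist','w23');snap('side','s23')
"
```

```text
t 34.65 tcp [ 680.6 -134.4  282.5] yaw 3.0097 j [ 0.59  0.53 -0.65  1.41  0.32  1.31  1.36] F [-0.2 -0.1  0.4] w 0.2
```

View pics/w23.png

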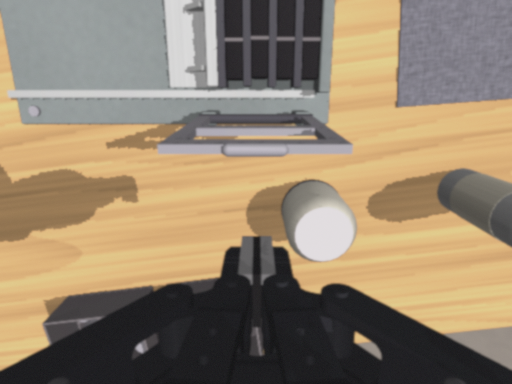

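View pics/s23.png

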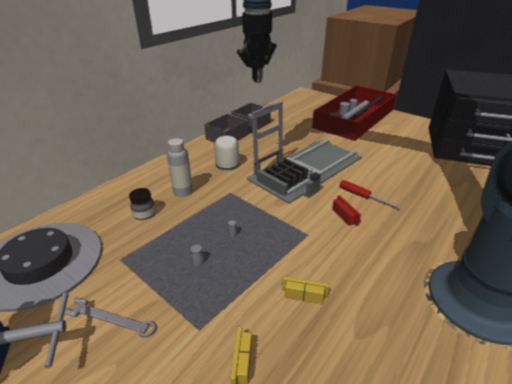

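```bash
python3 -c "
from h import *
s=np.load('pics/w23.npz')
for p in [(160,151),(351,150),(255,155),(255,146)]: w=ray(s,*p,.205)[:2];print(w);cs(w)
"
```

```text
[ 0.63435123 -0.1878778 ]
  case x 90.0 from wall -127.1
[ 0.64886313 -0.07228295]
  case x 89.0 from wall -10.6
[ 0.64431482 -0.1307253 ]
  case x 92.3 from wall -69.1
[ 0.63884584 -0.13000359]
  case x 86.8 from wall -69.1
```

Request:
jog_arm --rows '[0, 0, -40, 0, -1, 0, 0, -38, 0, -1, 0, 0, 0, 0, -1, 0, 0, 0, 0, -1]'

```text
time_s: 35.15
tcp_pos: [0.6812, -0.1351, 0.2064]
eef_rot: [0.066, 0.998, -0.0, -0.001]
contact_force: [0.5, -0.1, 2.0]
gripper_width: -0.0003
```

Request:
jog_arm --rows '[-15, 2, 0, 0, -1, -15, 2, 0, 0, -1, -14, 2, 0, 0, -1, -14, 2, 0, 0, -1, 0, 0, 0, 0, -1]'

```text
time_s: 35.65
tcp_pos: [0.6247, -0.1269, 0.2101]
eef_rot: [0.066, 0.998, -0.001, 0.002]
contact_force: [1.0, -0.5, 0.4]
gripper_width: -0.0001
```

Request:
jog_arm --rows '[-14, 2, 0, 0, -1, -14, 2, -3, 0, -1, -14, 2, -5, 0, -1, -13, 2, -7, 0, -1, 0, 0, 0, 0, -1]'

```text
time_s: 36.15
tcp_pos: [0.5692, -0.1192, 0.1928]
eef_rot: [0.066, 0.998, -0.001, 0.001]
contact_force: [-0.0, -1.1, 0.6]
gripper_width: 0.0001
```

```bash
python3 -c "
from h import *
st();s=snap('wrist','w24');snap('side','s24')
"
```

```text
t 36.15 tcp [ 569.2 -119.2  192.8] yaw 3.0091 j [ 0.7   0.39 -0.68  1.79  0.28  1.05  1.35] F [-0.  -1.1  0.6] w 0.1
```

View pics/w24.png

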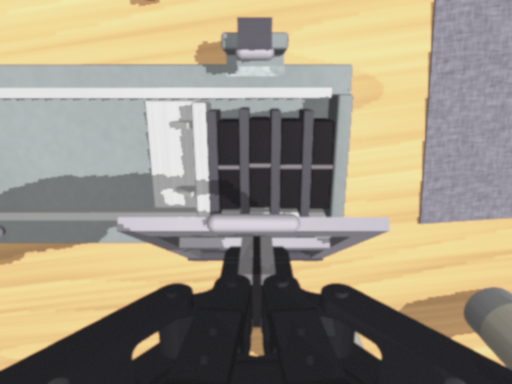

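View pics/s24.png

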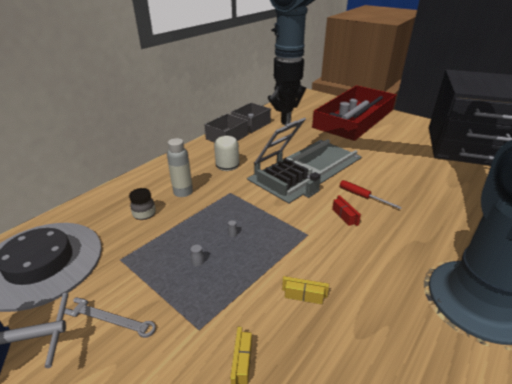

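Request:
jog_arm --rows '[-12, 1, -8, 0, -1, -11, 1, -9.5, 0, -1, -10, 1, -10.5, 0, -1, -9, 1, -11.5, 0, -1, 0, 0, 0, 0, -1]'

```text
time_s: 36.75
tcp_pos: [0.5262, -0.1148, 0.1509]
eef_rot: [0.066, 0.998, 0.0, -0.001]
contact_force: [-0.0, 0.2, -0.0]
gripper_width: -0.0004
```

Request:
jog_arm --rows '[-8, 1, -12.5, 0, -1, -6.5, 1, -13, 0, -1, -5, 1, -13.5, 0, -1, -4, 0, -14, 0, -1, 0, 0, 0, 0, -1]'

```text
time_s: 37.25
tcp_pos: [0.5007, -0.112, 0.0962]
eef_rot: [0.066, 0.998, 0.0, -0.003]
contact_force: [0.2, -0.2, 1.1]
gripper_width: -0.0
```

```bash
python3 -c "
from h import *
st();s=snap('wrist','w25');snap('side','s25')
"
```

```text
t 37.25 tcp [ 500.7 -112.    96.2] yaw 3.0089 j [ 0.71  0.41 -0.65  2.01  0.33  0.83  1.3 ] F [ 0.2 -0.2  1.1] w -0.0
```

View pics/w25.png

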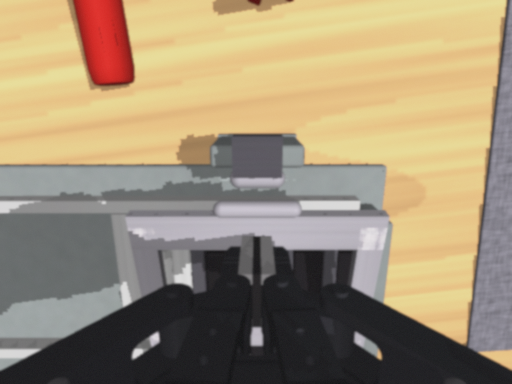

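View pics/s25.png

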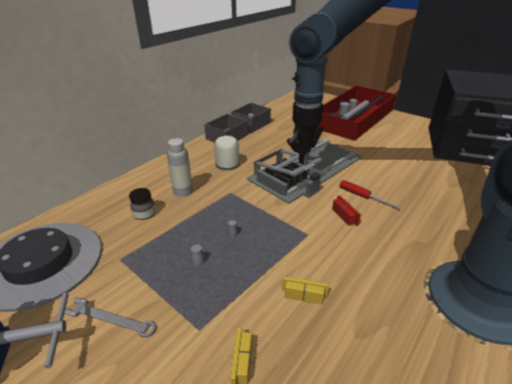

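Request:
jog_arm --rows '[-4, 0, -7, 0, -1, -4, 0, -8, 0, -1, 0, 0, -6, 0, -1, 0, 0, 0, 0, -1]'

```text
time_s: 37.75
tcp_pos: [0.4953, -0.1122, 0.0775]
eef_rot: [0.066, 0.998, -0.0, -0.0]
contact_force: [1.4, 0.8, 1.2]
gripper_width: 0.0001
```

Request:
jog_arm --rows '[0, 0, -4, 0, -1, 0, 0, -3, 0, -1, 0, 0, -2, 0, -1, 0, 0, 0, 0, -1]'

```text
time_s: 38.15
tcp_pos: [0.4951, -0.1121, 0.0698]
eef_rot: [0.066, 0.998, -0.001, -0.001]
contact_force: [-3.5, 0.6, 12.8]
gripper_width: 0.0002
```

Request:
jog_arm --rows '[0, 0, -2, 0, -1, 0, 0, -2, 0, -1, 0, 0, 0, 0, -1]'

```text
time_s: 38.45
tcp_pos: [0.4952, -0.1121, 0.0691]
eef_rot: [0.066, 0.998, -0.002, -0.002]
contact_force: [-11.6, 1.5, 36.5]
gripper_width: 0.0004
```

```bash
python3 -c "
from h import *
st();s=snap('wrist','w26');snap('side','s26')
"
```

```text
t 38.45 tcp [ 495.2 -112.1   69.1] yaw 3.0087 j [ 0.69  0.45 -0.63  2.04  0.38  0.78  1.27] F [-11.6   1.5  36.5] w 0.4
```

View pics/w26.png

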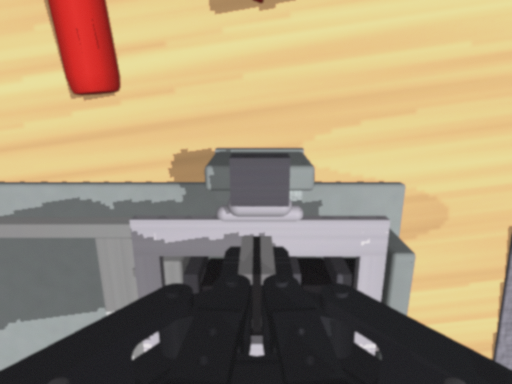

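Request:
jog_arm --rows '[0, 0, 4, 0, -1, 0, 0, 10, 0, -1, 0, 0, 30, 0, -1, 0, 0, 40, 0, -1, 0, 0, 40, 0, -1]'

```text
time_s: 39.05
tcp_pos: [0.4938, -0.1122, 0.1887]
eef_rot: [0.066, 0.998, 0.001, -0.002]
contact_force: [0.5, -0.9, 0.5]
gripper_width: -0.0
```

Request:
jog_arm --rows '[20, 0, 40, 0, -1, 20, 0, 20, 0, -1, 20, 0, 0, 0, -1, 0, 0, 0, 0, -1, 0, 0, 0, 0, -1]'

```text
time_s: 39.55
tcp_pos: [0.5542, -0.1121, 0.2475]
eef_rot: [0.066, 0.998, 0.0, -0.002]
contact_force: [-0.4, -0.4, 0.2]
gripper_width: 0.0002
```

```bash
python3 -c "
from h import *
st();s=snap('wrist','w27');snap('side','s27')
cv2.imwrite('pics/w27a.png',cv2.cvtColor(cv2.resize(s['frame'][0:260,100:400],None,fx=2.5,fy=2.3,interpolation=cv2.INTER_CUBIC),cv2.COLOR_RGB2BGR))
"
```

```text
t 39.55 tcp [ 554.2 -112.1  247.5] yaw 3.0089 j [ 0.74  0.31 -0.72  1.77  0.22  1.15  1.39] F [-0.4 -0.4  0.2] w 0.2
```

View pics/w27a.png

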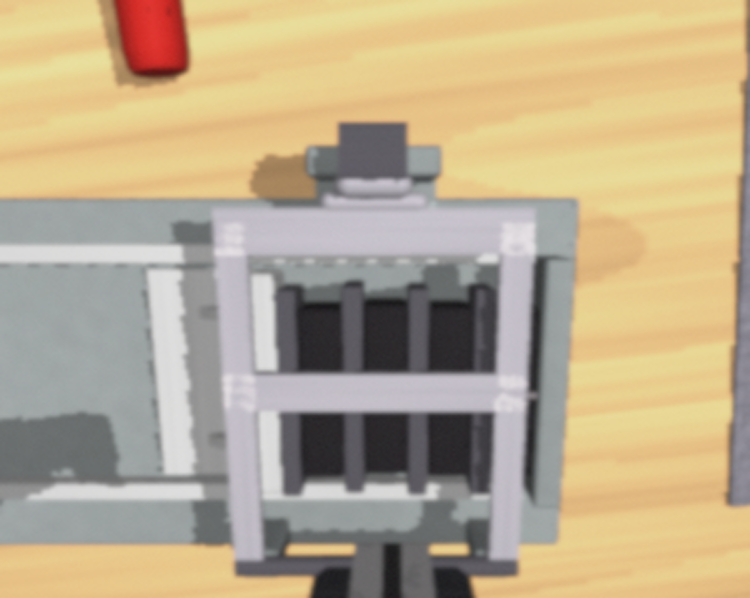

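View pics/s27.png

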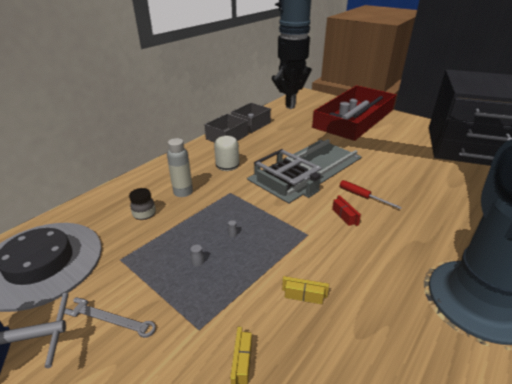

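```bash
python3 -c "
from h import *
s=np.load('pics/w27.npz')
f=lambda x,y,z: ray(s,100+x/2.5,y/2.3,z)[:2]
for p in [(277,340,.043),(282,440,.043),(543,300,.046),(534,500,.046)]: cs(f(*p))
for p,q in [((290,288),(293,493)),((352,284),(355,493)),((417,285),(418,495))]:
  P,Q=f(*p,.044),f(*q,.044); d=Q-P; print('yaw rel',round(np.arctan2(d[1],d[0])+.133,3)); cs((P+Q)/2+.009*EY)
bar=[f(*p,.053) for p in [(375,212),(375,255)]]
for b in bar: cs(b)
"
```

```text
case x -21.1 from wall -107.8
  case x 23.6 from wall -107.4
  case x -38.5 from wall -4.2
  case x 50.7 from wall -3.2
yaw rel -0.018
  case x 2.6 from wall -93.7
yaw rel 0.003
  case x 1.7 from wall -68.8
yaw rel 0.015
  case x 2.3 from wall -43.1
  case x -73.7 from wall -68.8
  case x -57.1 from wall -68.8
```

```bash
python3 -c "
from h import *
print(arm.hand_in()); st()"
```

```text
the job is handed in; nothing more can be done
None
the job is handed in; nothing more can be done
```

The job is done and handed in at about 40 s. All four brake pads on the bench stand in one snug row in the trough, and the hold-down frame is shut. Handing in gave no verdict, so this rests on my own measurements.

**What I did**
- I placed the four pads one by one. The last had been knocked a few centimetres aside during the run, so I measured it again before picking it up.
- I pushed the end stop up from behind until it would move no further, at about 17 N.
- I swung the frame over and pressed its front bar to a hard stop, at about 36 N. That is under the 40 N limit.

**Last checks, from the wrist camera after lifting clear**
- **Row:** the distance from stop to wall measured about 104 mm, which is four pads with no gap. The three pads clearly visible under the frame were within about 3 mm of the centre line and 0.02 rad of square. The pad at the wall is partly under a frame bar, and I last measured it before shutting.
- **Frame:** the front bar lay where it should when shut (case x about -57 to -74 mm). It stayed down once the tool was lifted.
- **Other things:** the side picture showed them where they had been. The tool was clear of everything.

**Disagreement:** my first estimate of the wall position was 3 to 5 mm off from later views. I therefore judged the row by the stop-to-wall distance within one picture.

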